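Build up the light engine on a flood-lamp body

ROBOT

A 7-joint arm with a two-finger parallel gripper is mounted at the origin on a cart in front of the work surface, level with it; the furniture and walls round the work are solid. World frame = base frame: x ahead of the robot, y to its left, z up, the work surface at z = 0. Lengths are in m, angles in rad, forces in N, time in s.
With the tool pointing down it reaches from about 0.425 to 0.925 m from the base axis. Payload 6.8 kg.
Tool frame: the origin (TCP) lies at the very end of the fingers, on their centre line; the grasp point (between the pads) lies r.grip_depth behind it (r.grip_depth is the distance from the TCP to the grasp point, in m); z points along the fingers, x is the direction in which the jaws open and shut, and the axes are right-handed (so a half turn about z gives the same grasp; the last joint's range is limited). The gripper opens to 85 mm and grips with 20 to 120 N. Pads are 22 mm wide; open, the fingers measure 114 mm over their backs; the gripper's body (76 mm by 85 mm) begins 54 mm behind the grasp point. The pads swing forward as they close: fully open they stand 13 mm farther back than shut.
Start: joints at [-1.301, 0.477, 0.022, 1.555, -0.011, 1.109, -0.083], TCP at [0.249, 0.627, 0.231] pointing down, gripper open.
Joint ranges: [-2.96, 2.96], [-0.34, 2.1], [-1.41, 1.46], [0.24, 2.44], [-1.37, 4.51], [0.17, 1.92], [-2.96, 2.96]. Speed limits (rad/s): [2.39, 2.39, 3.14, 3.14, 3.14, 3.14, 3.14].

INTERFACE

Orientations are given as a rotation vector (axis times angle).
In Python, from bench import readout, grab_frame, workorder, r gives the robot as it stands.
- The arm moves only by the shell command python3 -m handwheel 'ROWS' [FORCE]. ROWS is text: rows parted by semicolons, each of 7 numbers parted by spaces: the shift along the tool's x, y, z in mm, then the turn, a rotation vector about the tool's x, y, z in degrees, then the finger opening in mm, from 0 to 85.4. A call has 1 to 12 rows; each row is the pose to reach, as a shift and turn from the pose commanded when the call began, along the tool's axes at that moment; what a row does not reach only later rows make up. A row lasts 1/8 s, in which the tool goes at most 62.5 mm and 10.7 degrees, less where a joint would pass 70% of its speed; a pose out of reach is approached as far as the arm can. A call with a gripper value outside its range is refused whole. The fingers move at their own pace and stop on an object; FORCE is the grip in N (left out, the last holds). Time passes only in rows, so rows that repeat a pose let the fingers close. It gives the time, the measured TCP pose, the force and the opening at its end, in the units of the state.
- readout.get_obs(): the state, without advancing time (a new reading comes with each control period).
- grab_frame(name): name is "scene" or "side" or "wrist"; returns a dict with "pixels" (420x560x3 uint8, red, green, blue), "fx", "fy", "cx", "cy" (pixels), "rvec" (rotation vector, rad) and "tvec" (3), from world to camera coordinates, as OpenCV has them. Camera axes: x right, y down, z forward; pixel columns grow to the right and rows downward; lengths in m; the calibration is good to about 2 mm. The wrist camera is an equidistant fisheye: a pixel r from the principal point sees the ray r / f radians off the axis. A picture is of the moment at which its call begins. There is no depth.
- workorder.hand_in(): hands the job in, once; it reports no verdict.
The state is a dict: "clock": time; "joints": joint angles; "qvel": joint speeds; "tau": joint torques, N m; "tcp_pos": TCP position; "orientation": TCP orientation; "contact_force": force on the tool from outside, world axes, zero at the start; "moment": the same for the moment, N m; "grip_width": finger opening in m.
Only numpy, scipy, OpenCV 4.12 (cv2) and the standard library are available. Lean on these libraries where they do the work, as an engineer would, in place of code of your own. Each camera call takes 0.05 s, during which the arm holds its last target.

TASK

Build up the lamp on the finned lamp body that stands in its nest: first the aluminium LED plate, then the loose white reflector with the two stud holes, then the cover glass, and last the dark front frame. Each part goes down over both studs and lies flat on the one below it. Leave the orange syringe, the jar and the brush where they are.

Things in the scene. Friction and masses are not known exactly. Their poses are not given: they have to be found in the camera images.
- lamp_body: Target, fixed: dark finned lamp casting, deck 154 (x) x 82 mm, in a 176 x 104 mm steel nest that stays below the deck. Origin on the bench under its centre, z up; the flat deck that takes the stack is at z = 38 mm. Two upright 8 mm studs at x = +48 and -48 mm, y = 0, reach from the deck to z = 96 mm, the top 10 mm tapering to a 3 mm tip. Part holes have 2.5 mm play round them. Place and yaw vary.
- led_plate: Loose aluminium plate, 124 (x) x 50 (y) x 8 mm, 0.14 kg, lying flat, with a small white board and rows of yellow LED chips (2 mm proud) in the middle of its top and two 13 mm round holes at x = +48 and -48 mm. Origin at the centre of its underside, z up. Pick it from above across its 50 mm width. Same either way round.
- reflector: Loose white moulded reflector, 124 (x) x 50 (y) x 22 mm, 0.06 kg: 5 mm foot plate with an open 68 x 36 mm aperture and two 13 mm round holes at x = +48 and -48 mm; on it, between the holes, an open-topped box 78 (x) x 50 (y) mm with 3 mm walls. Origin at the centre of its underside, z up. Lies right way up. Pick it across the box's 50 mm width. Same either way round.
- glass: Loose clear cover glass, 124 (x) x 50 (y) x 8 mm, 0.09 kg, lying flat, with a printed black border line and two 13 mm round holes at x = +48 and -48 mm. Origin at the centre of its underside, z up. Pick it across its 50 mm width. Same either way round.
- frame: Loose dark metal front frame, 132 (x) x 56 (y) x 10 mm, 0.15 kg, lying flat, with an open 72 x 38 mm window and two 13 mm round holes at x = +48 and -48 mm. Origin at the centre of its underside, z up. Pick it across its 56 mm width. Same either way round.
- glue_syringe: Bystander: orange glue syringe with a blue cap, 106 mm long, 25 mm thick, lying on the bench, loose. Origin under its middle.
- jar: Bystander: white plastic jar with a green cap, 56 mm across, 79 mm tall, loose. Origin at the centre of its underside.
- brush: Bystander: flat wooden brush, 160 mm long, 24 mm wide, 10 mm thick, lying on the bench, loose. Origin under its middle.

How it is judged:
On the way, in this order (a step that is already met when the one before it is completed fails the run):
1. the led plate lies seated over both studs at its level (x of led_plate in the frame of lamp_body between -0.006 and 0.006 m and y of led_plate in the frame of lamp_body between -0.006 and 0.006 m and z of led_plate in the frame of lamp_body between 0.0355 and 0.0405 m and angle between led_plate's own z axis and vertical below 0.06 rad and angle between the x axis of led_plate and the x axis of lamp_body, either way round below 0.12 rad), for 0.2 s.
2. the reflector lies seated over both studs at its level (x of reflector in the frame of lamp_body between -0.006 and 0.006 m and y of reflector in the frame of lamp_body between -0.006 and 0.006 m and z of reflector in the frame of lamp_body between 0.0435 and 0.0485 m and angle between reflector's own z axis and vertical below 0.06 rad and angle between the x axis of reflector and the x axis of lamp_body, either way round below 0.12 rad), for 0.2 s.
3. the glass lies seated over both studs at its level (x of glass in the frame of lamp_body between -0.006 and 0.006 m and y of glass in the frame of lamp_body between -0.006 and 0.006 m and z of glass in the frame of lamp_body between 0.0655 and 0.0705 m and angle between glass's own z axis and vertical below 0.06 rad and angle between the x axis of glass and the x axis of lamp_body, either way round below 0.12 rad), for 0.2 s.
4. the frame lies seated over both studs at its level (x of frame in the frame of lamp_body between -0.006 and 0.006 m and y of frame in the frame of lamp_body between -0.006 and 0.006 m and z of frame in the frame of lamp_body between 0.0735 and 0.0785 m and angle between frame's own z axis and vertical below 0.06 rad and angle between the x axis of frame and the x axis of lamp_body, either way round below 0.12 rad), for 0.2 s.
At the end, for the whole second after the job is handed in: All four lie flat over both studs in the order LED plate, reflector, glass, frame from the deck up: each within 6 mm of centre, 2.5 mm of its height in a closed stack and 0.12 rad of the stud line, tilted under 0.06 rad, released and at rest (all of step 1 and all of step 2 and all of step 3 and all of step 4 and linear speed of each of led_plate, reflector, glass, frame below 0.02 m/s and contact force between each of led_plate, reflector, glass, frame and the fingers below 0.2 N); the robot touches nothing.
It fails at once if the orange glue syringe is moved more than 40 mm (distance of glue_syringe from where it was at the start of the episode above 0.04 m).
It fails at once if the jar is moved more than 40 mm (distance of jar from where it was at the start of the episode above 0.04 m).
It fails at once if the brush is moved more than 40 mm (distance of brush from where it was at the start of the episode above 0.04 m).
It also fails if it takes over 112 s, if anything falls off the work surface, if the arm or the gripper's body presses on something with over 40 N, if the wrist force passes 120 N, or if a joint passes its speed limit or range.

## Working session

There is one attempt and no reset: what is moved stays moved. The work goes in short steps, Python scripts to look and compute and a shell command to move; the robot and the scene stay as the last step left them, time stands still between calls to the robot, and variables do not carry over. Pictures are saved under pics/ and viewed, and the job is handed in when it is done.

```bash
ls; mkdir -p pics; python3 - <<'E'
from bench import readout, grab_frame, r
import cv2
print(readout.get_obs()); print(r.grip_depth)
for n in ["scene","side","wrist"]:
    f=grab_frame(n); cv2.imwrite(f"pics/{n}0.png",f["pixels"][:,:,::-1]); print(n,{k:f[k] for k in f if k!="pixels"})
E
```

```text
pics
{'clock': 0.0, 'joints': array([-1.30113452,  0.47783057,  0.0223455 ,  1.55642773, -0.0115212 ,
        1.10932609, -0.08308687]), 'qvel': array([ 2.47472059e-03,  2.12848898e-03, -6.17047291e-04,  1.27562897e-03,
        4.61023369e-04, -1.72920003e-05, -9.00443849e-04]), 'tau': array([-2.83004838e-04, -5.96442747e+01,  1.60804007e+00, -2.81188130e+01,
        1.25383178e-02,  9.26323322e-03,  3.42602482e-05]), 'tcp_pos': array([0.24876101, 0.62685383, 0.23031542]), 'orientation': array([ 2.59806318e+00,  1.76421747e+00, -2.30690512e-03]), 'contact_force': array([-0.64051933, -0.09860786,  0.50472733]), 'moment': array([-0.00392823, -0.00119152,  0.02143105]), 'grip_width': 0.08518428856520166}
0.0187
scene {'fx': 422.57956257247, 'fy': 422.57956257247, 'cx': 273.0108022811355, 'cy': 208.94470293046993, 'rvec': array([ 2.34506209, -0.7218969 ,  0.28737592]), 'tvec': array([-0.43326313,  0.31434302,  0.80612666])}
side {'fx': 408.51559288292526, 'fy': 408.51559288292526, 'cx': 277.5187787908841, 'cy': 204.66560373055407, 'rvec': array([-0.00841544, -2.65736782,  1.66633966]), 'tvec': array([0.59361618, 0.00500148, 1.09461919])}
wrist {'fx': 325.19226210127806, 'fy': 325.19226210127806, 'cx': 282.92292648863787, 'cy': 210.18271373230044, 'rvec': array([-2.37923461, -1.61599446, -0.2506317 ]), 'tvec': array([-0.67573234, -0.03937316,  0.37807958])}
```

View pics/scene0.png

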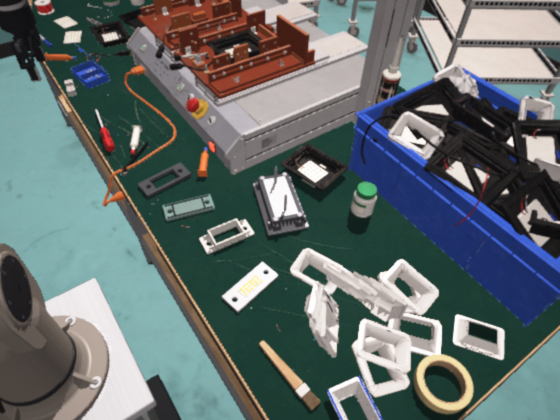

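View pics/side0.png

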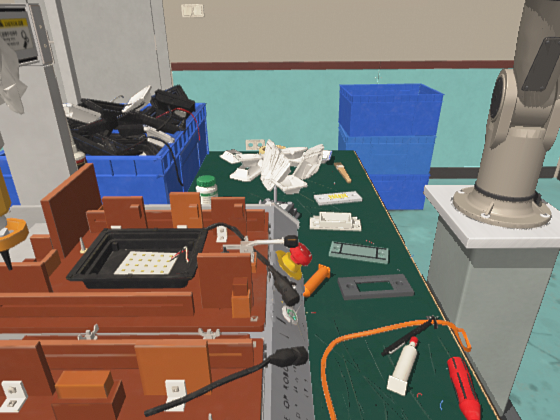

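View pics/wrist0.png

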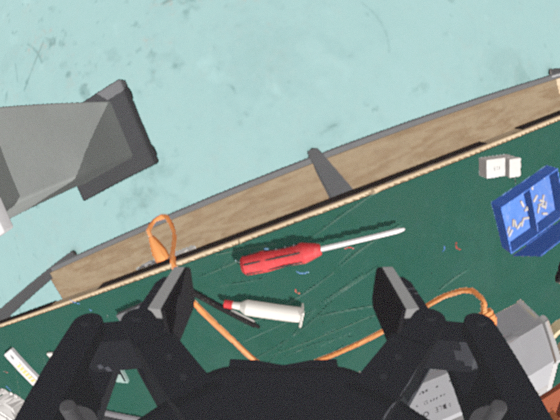

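The scene view shows the frame (164,180), glass (189,207), reflector (227,235), LED plate (250,286) and lamp body (280,200). The syringe is at (203,160), the jar at (364,198) and the brush at (290,374). I'll zoom in on the parts.

```bash
cat > h.py <<'E'
import numpy as np, cv2
from bench import readout, grab_frame, r
def ray(f,px):
    R,_=cv2.Rodrigues(np.array(f["rvec"])); t=np.array(f["tvec"])
    p=np.atleast_2d(np.array(px,float))
    n=np.c_[(p[:,0]-f["cx"])/f["fx"],(p[:,1]-f["cy"])/f["fy"]]
    if f.get("fish"):
        th=np.linalg.norm(n,axis=1); s=np.sin(th)/np.maximum(th,1e-9)
        d=np.c_[n*s[:,None],np.cos(th)]
    else: d=np.c_[n,np.ones(len(n))]
    return -R.T@t, d@R
def plane(f,px,z):
    c,d=ray(f,px); s=(z-c[2])/d[:,2]; return c+d*s[:,None]
def proj(f,P):
    R,_=cv2.Rodrigues(np.array(f["rvec"])); q=np.atleast_2d(P)@R.T+np.array(f["tvec"])
    if f.get("fish"):
        rr=np.linalg.norm(q[:,:2],axis=1); th=np.arctan2(rr,q[:,2]); n=q[:,:2]/rr[:,None]*th[:,None]
    else: n=q[:,:2]/q[:,2:]
    return n*f["fx"]+[f["cx"],f["cy"]]
def grab(n):
    f=dict(grab_frame(n)); f["fish"]=(n=="wrist"); return f
def crop(f,name,x0,y0,w,h,k):
    cv2.imwrite(f"pics/{name}.png",cv2.resize(f["pixels"][y0:y0+h,x0:x0+w,::-1],None,fx=k,fy=k,interpolation=cv2.INTER_CUBIC))
E
python3 - <<'E'
from h import *
import pickle
f=grab("scene"); pickle.dump(f,open("scene0.pkl","wb"))
crop(f,"s_a",130,140,200,150,4); 
for n,p,z in [("frame",(164,180),.01),("glass",(189,207),.008),("refl",(227,235),.02),("led",(250,286),.008),("body",(280,203),.038),("syr",(203,160),.012),("jar",(364,190),.08),("brush",(290,374),.01),("edge",(305,420),0)]: print(n,plane(f,p,z).round(3))
E
```

```text
frame [[0.405 0.34  0.01 ]]
glass [[0.417 0.219 0.008]]
refl [[0.448 0.08  0.02 ]]
led [[ 0.423 -0.061  0.008]]
body [[0.601 0.08  0.038]]
syr [[0.528 0.349 0.012]]
jar [[ 0.772 -0.029  0.08 ]]
brush [[ 0.383 -0.265  0.01 ]]
edge [[ 0.359 -0.344  0.   ]]
```

View pics/s_a.png

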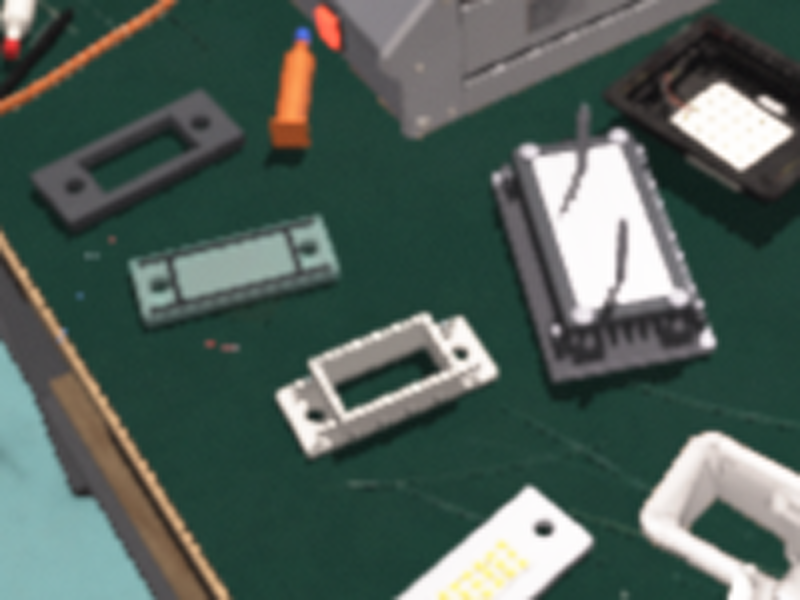

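The zoom (crop origin (130,140), scale 4) shows both studs on the body, with tips at scene pixels about (276,166) and (285,196). All holes are clear. I'll measure from here, then refine with the wrist camera.

```bash
cat >> h.py <<'E'
from scipy.spatial.transform import Rotation as Ro
def go(p,yaw,obs=None):
    """rows shift for TCP to p with tool down; tool x at world yaw (deg, mod 180)"""
    o=obs or readout.get_obs(); R0=Ro.from_rotvec(o["orientation"]).as_matrix()
    best=None
    for y in (yaw,yaw+180):
        a=np.radians(y); x=np.array([np.cos(a),np.sin(a),0]); z=np.array([0,0,-1.]); R=np.c_[x,np.cross(z,x),z]
        rv=np.degrees(Ro.from_matrix(R0.T@R).as_rotvec())
        if best is None or np.linalg.norm(rv)<np.linalg.norm(best): best=rv
    d=R0.T@(np.array(p)-o["tcp_pos"])*1000
    print("shift",d.round(1),"turn",best.round(2),"nrows",np.linalg.norm(d)/62.5,np.linalg.norm(best)/10.7)
def st():
    o=readout.get_obs(); R=Ro.from_rotvec(o["orientation"]).as_matrix()
    print("t",round(o["clock"],2),"tcp",o["tcp_pos"].round(4),"xyaw",np.degrees(np.arctan2(R[1,0],R[0,0])).round(2),"z",R[:,2].round(3),"F",o["contact_force"].round(1),"w",round(o["grip_width"],4)); return o
E
python3 - <<'E'
from h import *
import pickle
f=pickle.load(open("scene0.pkl","rb"))
C=lambda l:[(130+x/4,140+y/4) for x,y in l]
for n,l,z in [("tips",[(585,105),(622,225)],.096),("bases",[(565,210),(607,312)],.038),("frame",[(201,123),(75,186)],.01),("glass",[(309,248),(158,285)],.008),("refl",[(461,353),(315,414)],.005),("ledhole",[(543,527)],.008)]:
    p=plane(f,C(l),z); print(n,p.round(4).tolist())
    if len(p)>1: d=p[0]-p[1]; print("  mid",p.mean(0).round(4),"dist",np.linalg.norm(d).round(4),"yaw",np.degrees(np.arctan2(d[1],d[0])).round(1))
st()
go([.45,.15,.32],90)
go([.45,.15,.32],0)
E
```

```text
tips [[0.6329, 0.1436, 0.096], [0.5933, 0.049, 0.096]]
  mid [0.6131 0.0963 0.096 ] dist 0.1026 yaw 67.3
bases [[0.6034, 0.1212, 0.038], [0.5772, 0.0382, 0.038]]
  mid [0.5903 0.0797 0.038 ] dist 0.087 yaw 72.5
frame [[0.4571, 0.3476, 0.01], [0.3616, 0.3399, 0.01]]
  mid [0.4093 0.3437 0.01  ] dist 0.0959 yaw 4.6
glass [[0.4638, 0.2079, 0.008], [0.37, 0.2331, 0.008]]
  mid [0.4169 0.2205 0.008 ] dist 0.0971 yaw -15.1
refl [[0.5005, 0.0831, 0.005], [0.4042, 0.0924, 0.005]]
  mid [0.4523 0.0878 0.005 ] dist 0.0968 yaw -5.5
ledhole [[0.4716, -0.05, 0.008]]
t 0.2 tcp [0.2489 0.6271 0.2307] xyaw 68.35 z [-0.    -0.001 -1.   ] F [ 0.4 -0.1  0.2] w 0.0853
shift [-369.3  362.9  -88.9] turn [-1.000e-02  6.000e-02 -2.165e+01] nrows 8.406192869737042 2.0229891449850337
shift [-369.3  362.9  -88.9] turn [4.000e-02 5.000e-02 6.835e+01] nrows 8.406192869737042 6.38823734025925
```

```bash
python3 -m handwheel '-30 30 -60 0 0 0 85; -90 90 -89 0 0 -6 85; -180 178 -89 0 0 -12 85; -270 265 -89 0 0 -18 85; -369 363 -89 0 0 -21.6 85; -369 363 -89 0 0 -21.6 85; -369 363 -89 0 0 -21.6 85; -369 363 -89 0 0 -21.6 85; -369 363 -89 0 0 -21.6 85; -369 363 -89 0 0 -21.6 85'
python3 - <<'E'
from h import *
import pickle
st(); f=grab("wrist"); pickle.dump(f,open("w1.pkl","wb")); cv2.imwrite("pics/w1.png",f["pixels"][:,:,::-1])
print(ray(f,(280,210)))
E
```

```text
clock: 1.45
tcp_pos: [0.4515, 0.1463, 0.3206]
orientation: [2.231, 2.211, 0.0]
contact_force: [-0.4, 0.3, -0.0]
grip_width: 0.0849
t 1.45 tcp [0.4515 0.1463 0.3206] xyaw 89.5 z [ 0.001 -0.    -1.   ] F [-0.4  0.3 -0. ] w 0.0849
(array([0.37454499, 0.14793233, 0.46219573]), array([[ 0.30354714, -0.01074967, -0.95275578]]))
```

View pics/w1.png

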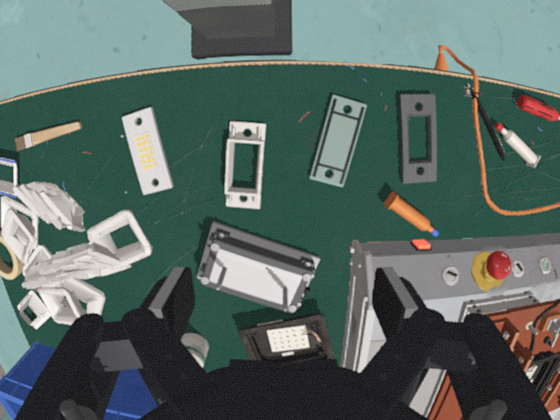

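The wrist view shows all the parts: LED plate (147,150), reflector (244,165), glass (338,140), frame (418,137), lamp body (260,265). Zooming for the hole pixels.

```bash
python3 - <<'E'
from h import *
import pickle
f=pickle.load(open("w1.pkl","rb"))
a=lambda x,y,w,h,k:cv2.resize(f["pixels"][y:y+h,x:x+w,::-1],None,fx=k,fy=k,interpolation=cv2.INTER_CUBIC)
cv2.imwrite("pics/w1a.png",a(110,85,165,130,4.8)); cv2.imwrite("pics/w1b.png",a(300,80,160,120,5)); cv2.imwrite("pics/w1c.png",a(190,210,140,105,5.6))
E
```

```text
(no output)
```

View pics/w1a.png

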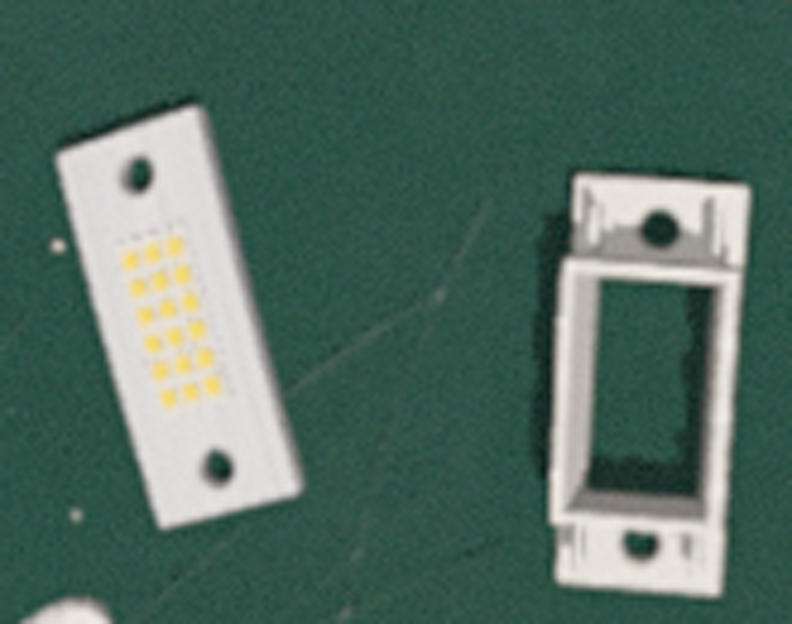

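View pics/w1b.png

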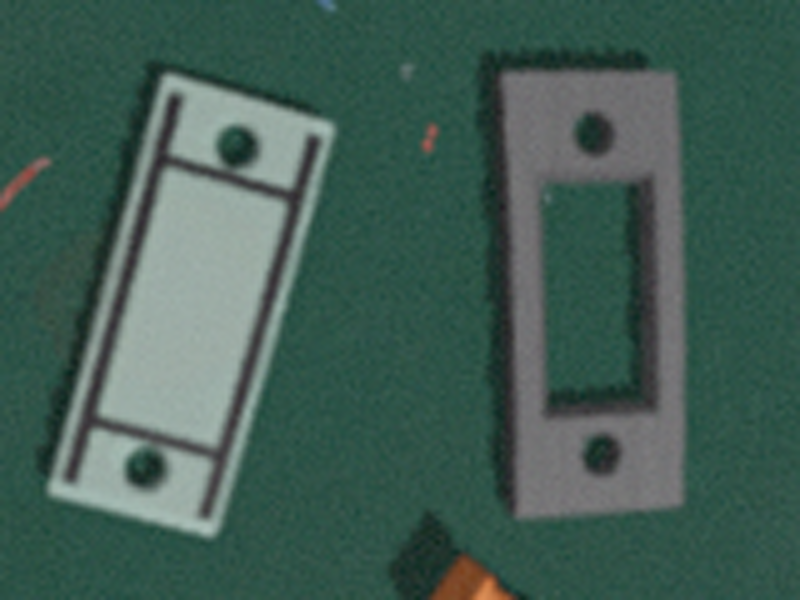

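View pics/w1c.png

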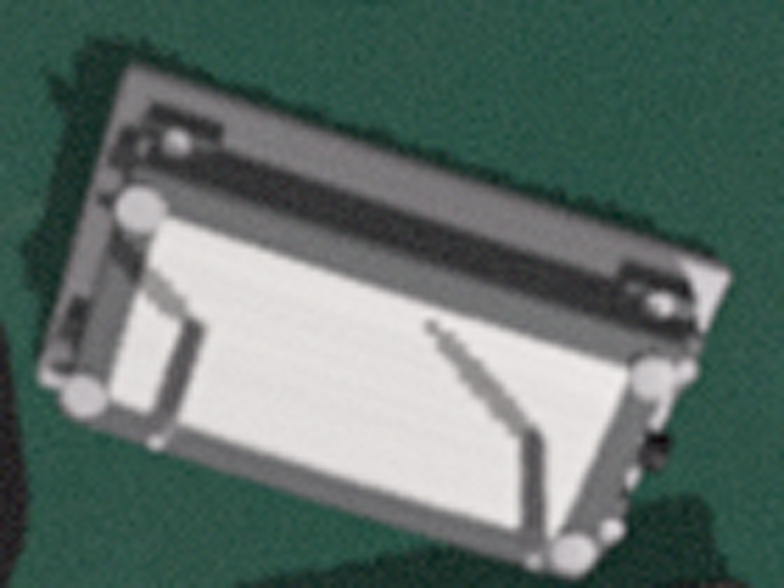

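Holes and studs are clear. In the body crop (origin (190,210), scale 5.6) the stud bases are at about (195,325) and (535,433) and the tips at (157,440) and (534,561). The grey lines are shadows.

```bash
python3 - <<'E'
from h import *
import pickle
f=pickle.load(open("w1.pkl","rb"))
A=lambda l:[(110+x/4.8,85+y/4.8) for x,y in l]
B=lambda l:[(300+x/5,80+y/5) for x,y in l]
C=lambda l:[(190+x/5.6,210+y/5.6) for x,y in l]
for n,l,z in [("tips",C([(157,440),(534,561)]),.096),("bases",C([(195,325),(535,433)]),.038),("screws",C([(140,210),(652,377),(574,552),(84,395)]),.04),("led",A([(138,175),(218,467)]),.007),("refl",A([(659,229),(640,543)]),.0045),("glass",B([(238,146),(145,467)]),.007),("frame",B([(594,133),(602,454)]),.008)]:
    p=plane(f,l,z); print(n,p.round(4).tolist())
    d=p[0]-p[1]; print("  mid",p.mean(0).round(4),"dist",np.linalg.norm(d).round(4),"yaw",(np.degrees(np.arctan2(d[1],d[0]))%180).round(1))
E
```

```text
tips [[0.6, 0.0602, 0.096], [0.6341, 0.1494, 0.096]]
  mid [0.617  0.1048 0.096 ] dist 0.0955 yaw 69.0
bases [[0.5994, 0.0601, 0.038], [0.6325, 0.1501, 0.038]]
  mid [0.616  0.1051 0.038 ] dist 0.0958 yaw 69.8
screws [[0.565, 0.0487, 0.04], [0.6143, 0.1812, 0.04], [0.6708, 0.1607, 0.04], [0.6206, 0.0277, 0.04]]
  mid [0.6177 0.1046 0.04  ] dist 0.1414 yaw 69.6
led [[0.3806, -0.0645, 0.007], [0.474, -0.045, 0.007]]
  mid [ 0.4273 -0.0548  0.007 ] dist 0.0955 yaw 11.8
refl [[0.4062, 0.0981, 0.0045], [0.5016, 0.0891, 0.0045]]
  mid [0.4539 0.0936 0.0045] dist 0.0959 yaw 174.7
glass [[0.3728, 0.2386, 0.007], [0.4651, 0.2136, 0.007]]
  mid [0.419  0.2261 0.007 ] dist 0.0956 yaw 164.9
frame [[0.3631, 0.3461, 0.008], [0.4591, 0.3548, 0.008]]
  mid [0.4111 0.3505 0.008 ] dist 0.0964 yaw 5.1
```

```bash
python3 - <<'E'
from h import *
st(); go([.4273,-.0548,.16],101.8)
f=grab("wrist"); print(f["tvec"],f["rvec"])
import pickle; g=pickle.load(open("w1.pkl","rb")); print(g["tvec"],g["rvec"]); print(np.abs(f["pixels"].astype(int)-g["pixels"]).mean())
E
```

```text
t 1.5 tcp [0.4506 0.149  0.3204] xyaw 89.73 z [ 0.  0. -1.] F [ 0.4  0.7 -0.5] w 0.0851
shift [-203.9  -22.4  160.3] turn [ 1.000e-02 -1.000e-02 -1.207e+01] nrows 4.16615703338135 1.1284033433268148
[-0.15265342 -0.49567443  0.32676774] [-2.0604446  -2.05052313 -0.32048505]
[-0.15148448 -0.49614276  0.32663073] [-2.06339208 -2.04574979 -0.31957613]
9.19875425170068
```

```bash
python3 -m handwheel '-50 -6 40 0 0 -6 85; -100 -12 80 0 0 -12 85; -150 -22 120 0 0 -12 85; -204 -22 160 0 0 -12 85; -204 -22 160 0 0 -12 85; -204 -22 160 0 0 -12 85; -204 -22 160 0 0 -12 85; -204 -22 160 0 0 -12 85'
python3 - <<'E'
from h import *
import pickle
st(); f=grab("wrist"); pickle.dump(f,open("w2.pkl","wb")); cv2.imwrite("pics/w2.png",f["pixels"][:,:,::-1])
print(proj(f,[[.3806,-.0645,.008],[.474,-.045,.008],readout.get_obs()["tcp_pos"]]))
E
```

```text
clock: 2.55
tcp_pos: [0.429, -0.052, 0.161]
orientation: [1.974, 2.443, 0.002]
contact_force: [-0.1, 0.8, 0.6]
grip_width: 0.0848
t 2.55 tcp [ 0.429 -0.052  0.161] xyaw 102.1 z [ 0.002  0.001 -1.   ] F [-0.1  0.8  0.6] w 0.0848
[[279.34068125 139.00063952]
 [279.06762259 237.34187355]
 [280.56910136 270.63997741]]
```

View pics/w2.png

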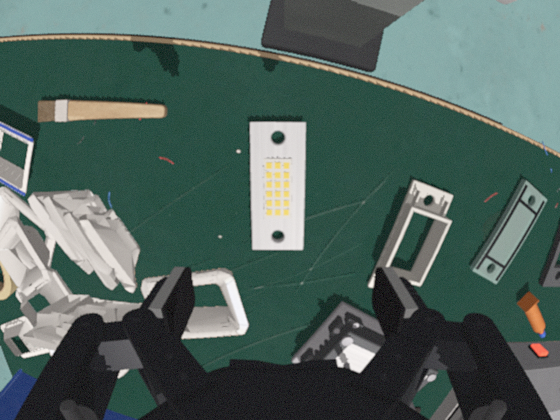

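The LED plate is right below, with holes at about (278,137) and (278,236). I'll extract the hole centroids.

```bash
cat >> h.py <<'E'
def dark(f,px,w=9,thr=None):
    """centroid of dark blob near px"""
    x,y=map(int,px); g=cv2.cvtColor(f["pixels"],cv2.COLOR_RGB2GRAY)[y-w:y+w+1,x-w:x+w+1]
    t=thr or (int(g.min())+int(np.median(g)))//2
    n,l,s,c=cv2.connectedComponentsWithStats((g<t).astype(np.uint8))
    i=min(range(1,n),key=lambda i:np.hypot(*(c[i]-w))+(100 if s[i,4]<12 else 0)); print("  blob",s[i,4],s[i,2:4],(c[i]+[x-w,y-w]).round(1))
    return c[i]+[x-w,y-w]
def holes(f,a,b,z,w=9,thr=None):
    p=plane(f,[dark(f,a,w,thr),dark(f,b,w,thr)],z); d=p[0]-p[1]
    yaw=np.degrees(np.arctan2(d[1],d[0]))%180
    print("holes",p.round(4).tolist(),"mid",p.mean(0).round(4),"dist",np.linalg.norm(d).round(4),"yaw",yaw.round(2)); return p.mean(0),yaw
E
python3 - <<'E'
from h import *
import pickle
f=pickle.load(open("w2.pkl","rb"))
m,y=holes(f,(278,137),(278,236),.006)
st(); go([m[0],m[1],.004],y+90)
E
```

```text
blob 120 [12 12] [277.6 137.3]
  blob 98 [12 10] [277.6 235.6]
holes [[0.3796, -0.0664, 0.006], [0.4733, -0.0467, 0.006]] mid [ 0.4265 -0.0565  0.006 ] dist 0.0957 yaw 11.87
t 2.6 tcp [ 0.4288 -0.0523  0.1609] xyaw 102.08 z [ 0.001  0.001 -1.   ] F [ 0.1  0.1 -0.2] w 0.0852
shift [ -3.7  -3.4 156.9] turn [ 0.09 -0.02  0.2 ] nrows 2.512088656123547 0.020826686822280678
```

```bash
python3 -m handwheel '-4 -3.5 50 0 0 0 85; -4 -3.5 100 0 0 0 85; -4 -3.5 140 0 0 0 85; -4 -3.5 156 0 0 0 85; -4 -3.5 156 0 0 0 85; -4 -3.5 156 0 0 0 85; -4 -3.5 156 0 0 0 85'
python3 - <<'E'
from h import *
st(); f=grab("wrist"); cv2.imwrite("pics/w3.png",f["pixels"][:,:,::-1]); g=grab("scene"); crop(g,"s3",170,200,160,120,5)
E
```

```text
clock: 3.48
tcp_pos: [0.4264, -0.0579, 0.0053]
orientation: [1.977, 2.44, 0.002]
contact_force: [0.4, 0.5, -0.4]
grip_width: 0.085
t 3.48 tcp [ 0.4264 -0.0579  0.0053] xyaw 101.97 z [ 0.002  0.    -1.   ] F [ 0.4  0.5 -0.4] w 0.085
```

View pics/w3.png

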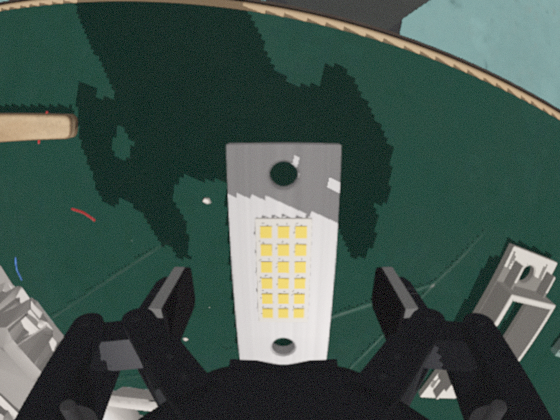

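View pics/s3.png

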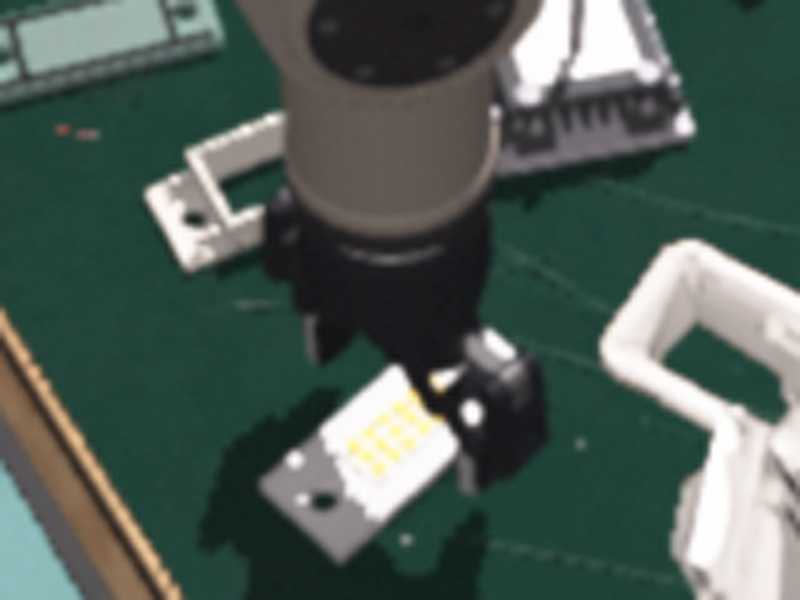

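```bash
python3 -m handwheel '0 0 3 0 0 0 70; 0 0 4 0 0 0 60; 0 0 4 0 0 0 45; 0 0 4 0 0 0 40; 0 0 4 0 0 0 40; 0 0 4 0 0 0 40; 0 0 4 0 0 0 40' 40
python3 - <<'E'
from h import *
st(); f=grab("wrist"); cv2.imwrite("pics/w4.png",f["pixels"][:,:,::-1]); g=grab("scene"); crop(g,"s4",170,200,160,120,5)
E
```

```text
clock: 4.45
tcp_pos: [0.4254, -0.0581, 0.0005]
orientation: [-1.978, -2.44, -0.0]
contact_force: [-2.1, 0.2, 5.7]
grip_width: 0.0484
t 4.45 tcp [ 0.4254 -0.0581  0.0005] xyaw 101.94 z [-0.  0. -1.] F [-2.1  0.2  5.7] w 0.0484
```

View pics/w4.png

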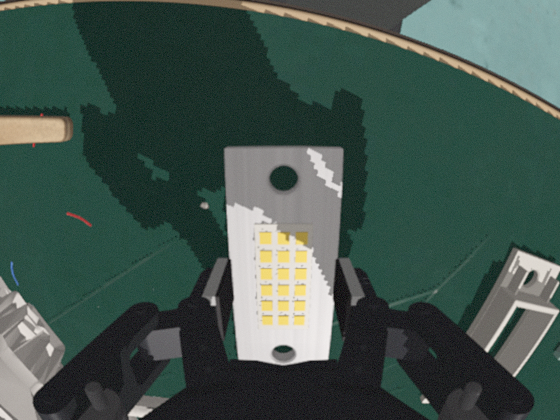

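View pics/s4.png

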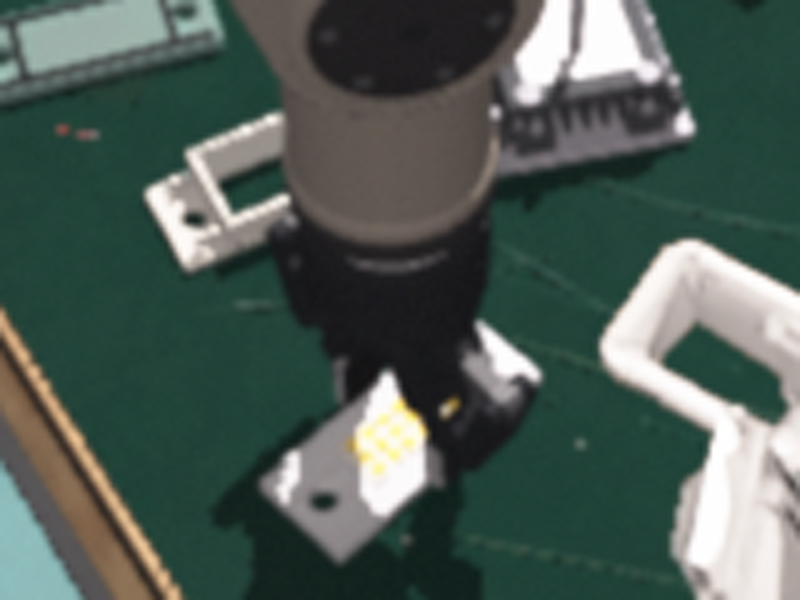

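Gripped at 48.4 mm. Lifting and re-measuring the held plate.

```bash
python3 -m handwheel '0 0 -20 0 0 0 40; 0 0 -70 0 0 0 40; 0 0 -130 0 0 0 40; 0 0 -180 0 0 0 40; 0 0 -200 0 0 0 40; 0 0 -200 0 0 0 40; 0 0 -200 0 0 0 40' 40
python3 - <<'E'
from h import *
o=st(); f=grab("wrist"); cv2.imwrite("pics/w5.png",f["pixels"][:,:,::-1])
go([.616,.105,.2],159.6)
E
```

```text
clock: 5.42
tcp_pos: [0.4245, -0.058, 0.1991]
orientation: [-1.977, -2.44, 0.002]
contact_force: [-0.7, 0.2, -1.7]
grip_width: 0.0483
t 5.42 tcp [ 0.4245 -0.058   0.1991] xyaw 101.96 z [-0.002 -0.    -1.   ] F [-0.7  0.2 -1.7] w 0.0483
shift [119.9 221.2  -1.7] turn [ -0.14  -0.09 -57.64] nrows 4.0256338681177075 5.38738613785754
```

View pics/w5.png

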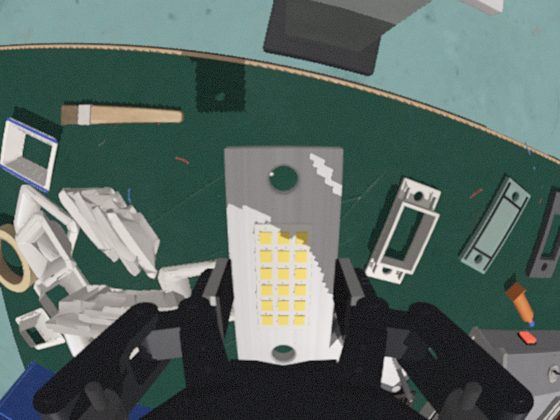

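Held in the same pose, with plate holes in the wrist image at (283,178) and (284,353). I'll turn to the placing yaw at a standoff where the studs can be seen beside the held plate.

```bash
python3 - <<'E'
from h import *
go([.505,.185,.25],159.6)
E
python3 -m handwheel '0 0 -25 0 0 -6 40; 30 15 -50 0 0 -14 40; 70 35 -50 0 0 -24 40; 120 60 -50 0 0 -34 40; 170 85 -50 0 0 -44 40; 221 129 -50 0 0 -54 40; 221 129 -50 0 0 -57.6 40; 221 129 -50 0 0 -57.6 40; 221 129 -50 0 0 -57.6 40; 221 129 -50 0 0 -57.6 40; 221 129 -50 0 0 -57.6 40'
python3 - <<'E'
from h import *
import pickle
o=st(); f=grab("wrist"); cv2.imwrite("pics/w6.png",f["pixels"][:,:,::-1]); pickle.dump((f,o),open("w6.pkl","wb"))
E
```

```text
shift [221.1 129.1 -51.4] turn [ -0.14  -0.09 -57.64] nrows 4.178238344235684 5.38738613785754
clock: 6.85
tcp_pos: [0.5058, 0.1843, 0.2504]
orientation: [0.56, 3.091, 0.0]
contact_force: [-0.5, 0.5, -1.5]
grip_width: 0.0481
t 6.85 tcp [0.5058 0.1843 0.2504] xyaw 159.48 z [ 0.  0. -1.] F [-0.5  0.5 -1.5] w 0.0481
```

View pics/w6.png

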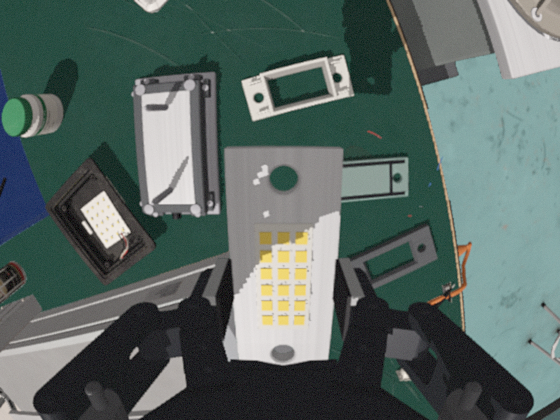

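The body is clearly visible at the left, around (178,145), with both studs against the deck. Zooming.

```bash
python3 - <<'E'
from h import *
import pickle
f,o=pickle.load(open("w6.pkl","rb"))
crop(f,"w6a",125,60,120,160,4.9*0.76)
crop(f,"w6a",125,65,100,155,3.8)
crop(f,"w6b",225,145,120,220,2.7)
E
```

```text
(no output)
```

View pics/w6a.png

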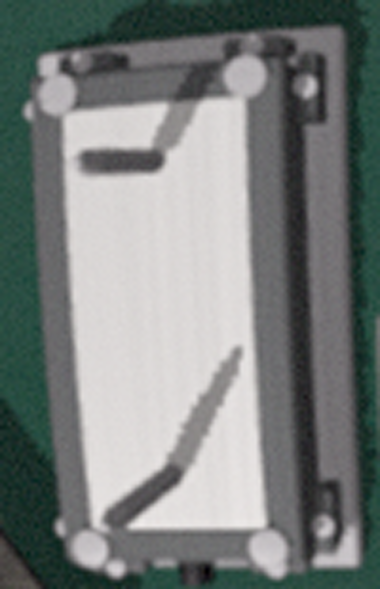

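View pics/w6b.png

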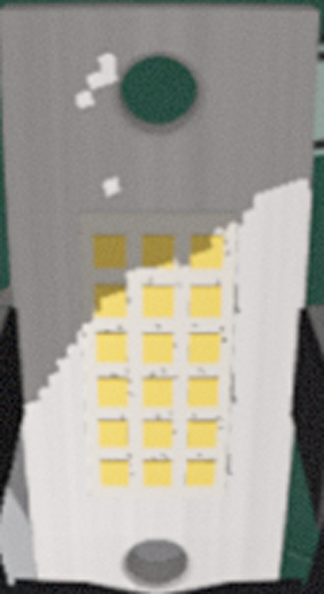

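```bash
python3 - <<'E'
from h import *
import pickle
f,o=pickle.load(open("w6.pkl","rb"))
A=lambda l:[(125+x/3.8,65+y/3.8) for x,y in l]
B=lambda l:[(225+x/2.7,145+y/2.7) for x,y in l]
T=o["tcp_pos"]
R=Ro.from_rotvec(o["orientation"]).as_matrix()
for n,l,z in [("tips",A([(85,160),(112,521)]),.096),("bases",A([(158,160),(175,476)]),.038),("screws",A([(57,95),(269,550)]),.041),("screws",A([(245,76),(90,548)]),.041),("plate",B([(159,90),(157,562)]),T[2]+.007)]:
    p=plane(f,l,z); d=p[0]-p[1]; print(n,p[:,:2].round(4).tolist()," mid",p.mean(0).round(4),"dist",np.linalg.norm(d).round(4),"yaw",(np.degrees(np.arctan2(d[1],d[0]))%180).round(2))
    if n=="plate": print("in tool",((p.mean(0)-T)@R*1000).round(1))
E
```

```text
tips [[0.597, 0.0601], [0.63, 0.1482]]  mid [0.6135 0.1041 0.096 ] dist 0.0941 yaw 69.48
bases [[0.5984, 0.0599], [0.6329, 0.1499]]  mid [0.6156 0.1049 0.038 ] dist 0.0964 yaw 69.02
screws [[0.6198, 0.028], [0.6133, 0.1817]]  mid [0.6165 0.1049 0.041 ] dist 0.1538 yaw 92.43
screws [[0.5637, 0.0486], [0.6693, 0.16]]  mid [0.6165 0.1043 0.041 ] dist 0.1535 yaw 46.53
plate [[0.4891, 0.1398], [0.5231, 0.2299]]  mid [0.5061 0.1848 0.2574] dist 0.0963 yaw 69.32
in tool [-0.   0.6 -7. ]
```

```bash
python3 - <<'E'
from h import *
st();go([.6158,.104,.112],159.25)
E
```

```text
t 6.9 tcp [0.5059 0.1844 0.2505] xyaw 159.5 z [ 0.  0. -1.] F [-0.1  0.4 -1.7] w 0.0487
shift [-131.1  -36.9  138.5] turn [0.02 0.   0.25] nrows 3.107531890362172 0.023190120184449613
```

```bash
python3 -m handwheel '-40 -12 0 0 0 0 40; -90 -25 0 0 0 0 40; -131 -37 20 0 0 0 40; -131 -37 70 0 0 0 40; -131 -37 115 0 0 0 40; -131 -37 138.5 0 0 0.2 40; -131 -37 138.5 0 0 0.2 40; -131 -37 138.5 0 0 0.2 40; -131 -37 138.5 0 0 0.2 40'
python3 - <<'E'
from h import *
import pickle
o=st(); f=grab("wrist"); g=grab("scene"); s=grab("side"); pickle.dump((f,g,s,o),open("w7.pkl","wb"))
crop(f,"w7",210,130,150,235,2.5); crop(g,"s7",210,120,140,105,5.6); 
E
```

```text
clock: 8.02
tcp_pos: [0.6169, 0.1046, 0.1135]
orientation: [0.563, 3.088, 0.002]
contact_force: [-0.5, -0.1, -1.5]
grip_width: 0.0484
t 8.03 tcp [0.6169 0.1046 0.1135] xyaw 159.35 z [ 0.003  0.001 -1.   ] F [-0.5 -0.1 -1.5] w 0.0484
```

View pics/w7.png

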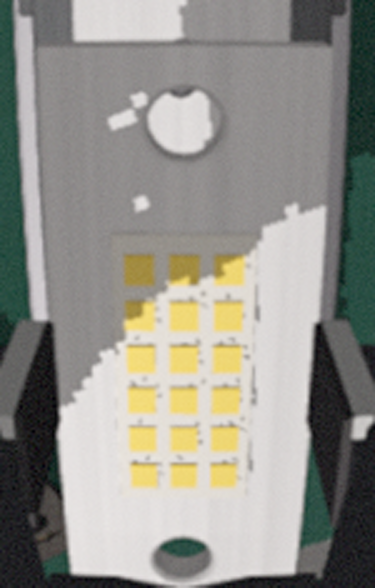

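View pics/s7.png

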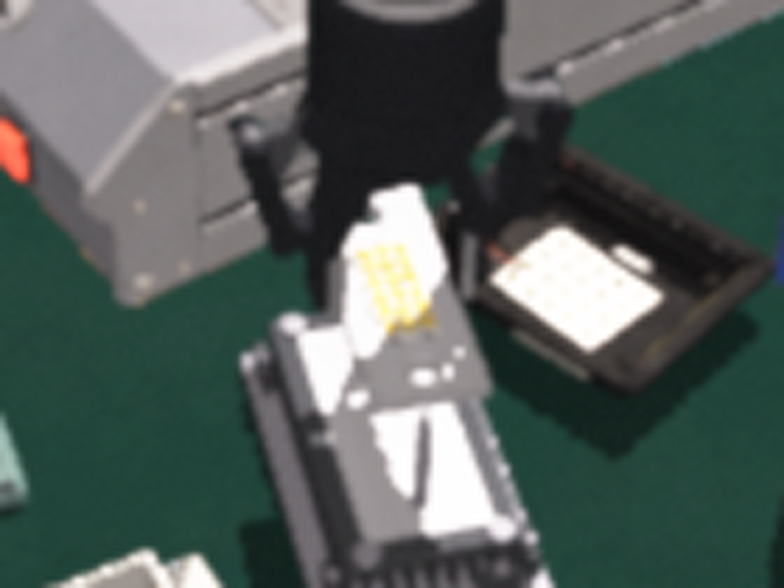

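The stud tip shows at the upper edge of the front hole, at full-image pixel about (282,166). I'll compute how far it is from the hole centre.

```bash
python3 - <<'E'
from h import *
import pickle
f,g,s,o=pickle.load(open("w7.pkl","rb"))
crop(f,"w7z",255,150,60,50,10)
T=o["tcp_pos"];R=Ro.from_rotvec(o["orientation"]).as_matrix()
h=plane(f,[(283.6,178.4),(282.6,368)],T[2]+.007)
t=plane(f,[(282.4,166.5)],.096)
print(((h-T)@R*1000).round(1), ((t-T)@R*1000).round(1), t)
tip=np.array([[.6160-.048*np.cos(np.radians(69.2)),.1046-.048*np.sin(np.radians(69.2)),.096]])
print(proj(f,tip), ((tip-T)@R*1000).round(1), proj(f,T+R@np.array([.0,-.0474,.0175])))
E
```

```text
[[  0.  -47.6  -7.1]
 [ -0.4  60.8  -6.9]] [[ -0.5 -48.4  17.4]] [[0.60038139 0.05921185 0.096     ]]
[[285.46269574 166.46377824]] [[  1.  -48.4  17.4]] [[283.48382753 168.36610673]]
```

View pics/w7z.png

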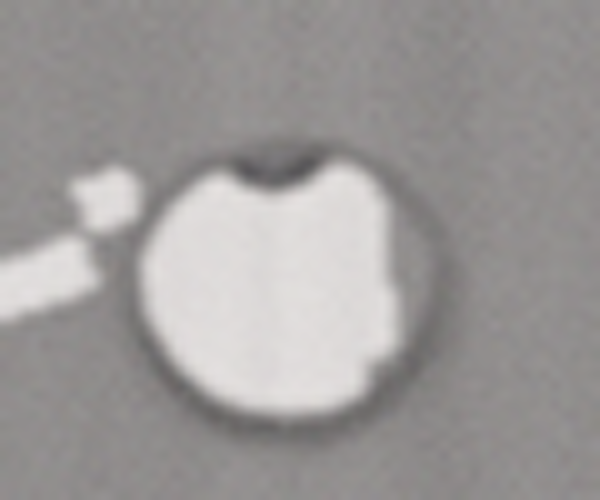

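Offset is about 1 mm in tool y, within the play. I'll correct it and descend in stages.

```bash
python3 -m handwheel '-0.4 -1 6 0 0 0 40; -0.4 -1 12 0 0 0 40; -0.4 -1 18 0 0 0 40; -0.4 -1 24 0 0 0 40; -0.4 -1 26 0 0 0 40; -0.4 -1 26 0 0 0 40'
python3 - <<'E'
from h import *
o=st(); f=grab("wrist"); crop(f,"w8",210,130,150,235,2.5)
E
```

```text
clock: 8.93
tcp_pos: [0.6157, 0.1033, 0.0856]
orientation: [-0.563, -3.091, 0.0]
contact_force: [-0.6, 0.7, -1.7]
grip_width: 0.0482
t 8.93 tcp [0.6157 0.1033 0.0856] xyaw 159.35 z [-0. -0. -1.] F [-0.6  0.7 -1.7] w 0.0482
```

View pics/w8.png

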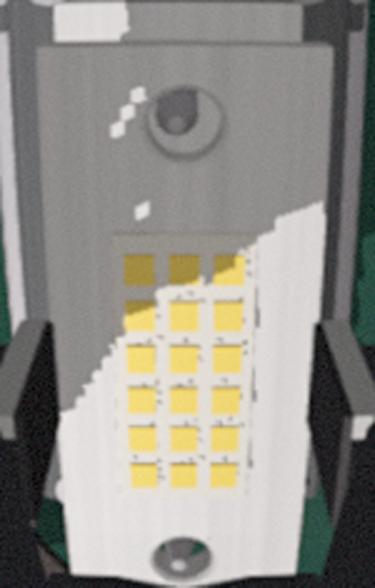

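Both stud tips are through the holes (front tip at crop (176,124), rear at (180,563)), about 1 mm to tool −x. I'll correct and go down.

```bash
python3 -m handwheel '-1.1 0.6 2 0 0 -0.6 40; -1.1 0.6 12 0 0 -0.6 40; -1.1 0.6 22 0 0 -0.6 40; -1.1 0.6 32 0 0 -0.6 40; -1.1 0.6 40 0 0 -0.6 40; -1.1 0.6 45 0 0 -0.6 40; -1.1 0.6 46 0 0 -0.6 40; -1.1 0.6 46 0 0 -0.6 40'
python3 - <<'E'
from h import *
o=st(); f=grab("wrist"); crop(f,"w9",210,130,150,235,2.5)
E
```

```text
clock: 9.98
tcp_pos: [0.6172, 0.1035, 0.04]
orientation: [0.547, 3.093, 0.0]
contact_force: [-0.5, -0.1, -2.3]
grip_width: 0.0482
t 9.97 tcp [0.6172 0.1035 0.04  ] xyaw 159.95 z [ 0.  0. -1.] F [-0.5 -0.1 -2.3] w 0.0482
```

View pics/w9.png

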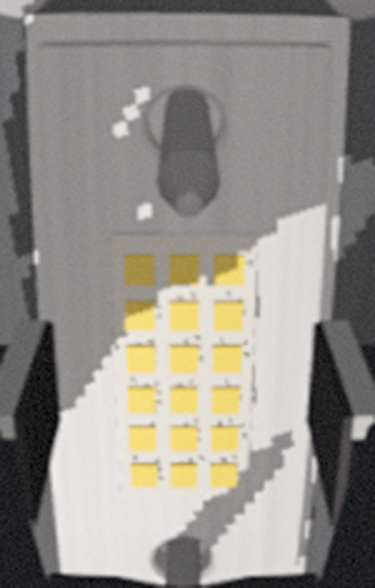

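The plate is on both studs and centred, about 1–2 mm above the deck. Lowering and releasing.

```bash
python3 -m handwheel '0 0 1.5 0 0 0 40; 0 0 1.5 0 0 0 40; 0 0 1.5 0 0 0 52; 0 0 1.5 0 0 0 70; 0 0 1.5 0 0 0 70; 0 0 -30 0 0 0 75; 0 0 -80 0 0 0 85; 0 0 -140 0 0 0 85; 0 0 -200 0 0 0 85; 0 0 -200 0 0 0 85; 0 0 -200 0 0 0 85' 
python3 - <<'E'
from h import *
import pickle
o=st(); f=grab("wrist"); g=grab("scene"); cv2.imwrite("pics/w10.png",f["pixels"][:,:,::-1]); pickle.dump((f,g,o),open("w10.pkl","wb"))
go([.4539,.0925,.16],84.7)
E
```

```text
clock: 11.4
tcp_pos: [0.6166, 0.1035, 0.2394]
orientation: [-0.546, -3.093, -0.0]
contact_force: [0.0, 0.5, 0.2]
grip_width: 0.0849
t 11.4 tcp [0.6166 0.1035 0.2394] xyaw 159.96 z [-0.  0. -1.] F [0.  0.5 0.2] w 0.0849
shift [148.2 -65.6  78.5] turn [-1.900e-01 -6.000e-02  7.526e+01] nrows 2.8820341508596563 7.033907657061909
```

View pics/w10.png

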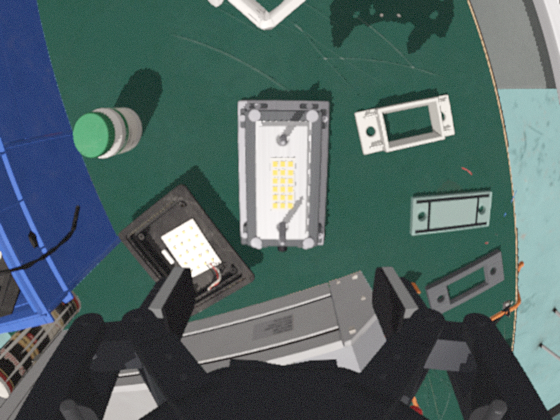

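LED plate seated at (283,180) with both studs through it. Next, the reflector.

```bash
python3 -m handwheel '20 -9 0 0 0 10 85; 40 -18 10 0 0 20 85; 60 -27 20 0 0 30 85; 80 -36 30 0 0 40 85; 100 -45 40 0 0 50 85; 120 -54 50 0 0 60 85; 140 -60 60 0 0 70 85; 148 -66 78 0 0 75 85; 148 -66 78 0 0 75.2 85; 148 -66 78 0 0 75.2 85; 148 -66 78 0 0 75.2 85; 148 -66 78 0 0 75.2 85'
python3 - <<'E'
from h import *
import pickle
o=st(); f=grab("wrist"); cv2.imwrite("pics/w11.png",f["pixels"][:,:,::-1]); pickle.dump((f,o),open("w11.pkl","wb"))
E
```

```text
clock: 13.0
tcp_pos: [0.456, 0.0923, 0.1622]
orientation: [2.32, 2.117, 0.001]
contact_force: [-0.4, -0.3, 0.0]
grip_width: 0.085
t 13.0 tcp [0.456  0.0923 0.1622] xyaw 84.77 z [ 0.001  0.    -1.   ] F [-0.4 -0.3  0. ] w 0.085
```

View pics/w11.png

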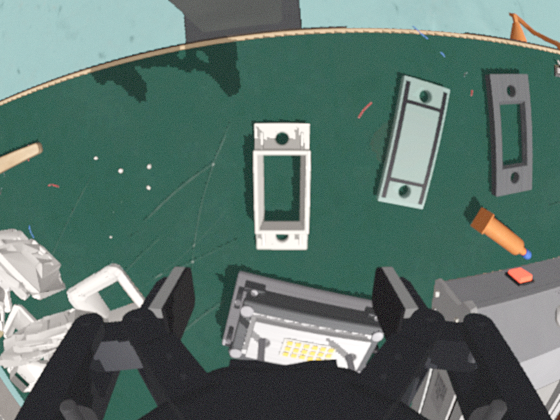

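```bash
python3 - <<'E'
from h import *
import pickle
f,o=pickle.load(open("w11.pkl","rb"))
holes(f,(282,138),(282,237),.004)
crop(f,"w11z",245,115,75,145,4)
for P in plane(f,[(283,123.5),(283,250)],.005): print(P)
E
```

```text
blob 116 [13 12] [281.6 138.5]
  blob 57 [12  6] [281.7 237.1]
holes [[0.4057, 0.0971, 0.004], [0.5026, 0.0883, 0.004]] mid [0.4541 0.0927 0.004 ] dist 0.0972 yaw 174.8
[0.3919656  0.09963238 0.005     ]
[0.51631132 0.08828654 0.005     ]
```

View pics/w11z.png

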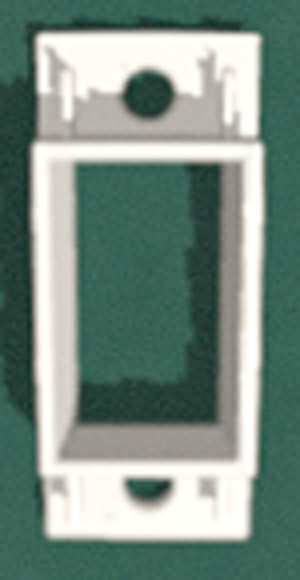

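```bash
python3 - <<'E'
from h import *
st(); go([.454,.0930,.004],84.8)
E
```

```text
t 13.05 tcp [0.4558 0.0923 0.1621] xyaw 84.76 z [ 0.001  0.    -1.   ] F [-0.6  0.1  0.7] w 0.0848
shift [  0.5  -2.  158.1] turn [ 0.04 -0.02 -0.04] nrows 2.5295604998778662 0.005075430511458882
```

```bash
python3 -m handwheel '0.5 -1 50 0 0 0 85; 0.5 -1 100 0 0 0 85; 0.5 -1 140 0 0 0 85; 0.5 -1 156 0 0 0 75; 0.5 -1 158 0 0 0 60; 0.5 -1 158 0 0 0 40; 0.5 -1 158 0 0 0 40; 0.5 -1 158 0 0 0 40; 0.5 -1 158 0 0 0 40; 0.5 -1 158 0 0 0 40' 30
python3 -m handwheel '0 0 -20 0 0 0 40; 0 0 -70 0 0 0 40; 0 0 -130 0 0 0 40; 0 0 -180 0 0 0 40; 0 0 -220 0 0 0 40; 0 0 -220 0 0 0 40; 0 0 -220 0 0 0 40'
python3 - <<'E'
from h import *
import pickle
o=st(); f=grab("wrist"); crop(f,"w12",210,100,150,290,2); pickle.dump((f,o),open("w12.pkl","wb"))
go([.617,.1035,.225],159.9)
E
```

```text
clock: 14.3
tcp_pos: [0.4551, 0.0932, 0.0047]
orientation: [2.32, 2.117, 0.003]
contact_force: [-1.6, 0.6, 7.9]
grip_width: 0.0494
clock: 15.18
tcp_pos: [0.4537, 0.0928, 0.2233]
orientation: [-2.32, -2.117, 0.001]
contact_force: [-0.2, -0.5, -0.9]
grip_width: 0.0488
t 15.18 tcp [0.4537 0.0928 0.2233] xyaw 84.77 z [-0.001  0.    -1.   ] F [-0.2 -0.5 -0.9] w 0.0488
shift [ 25.7 161.9  -2.5] turn [-1.200e-01 -3.000e-02 -7.514e+01] nrows 2.6229959285952114 7.022100653749692
```

View pics/w12.png

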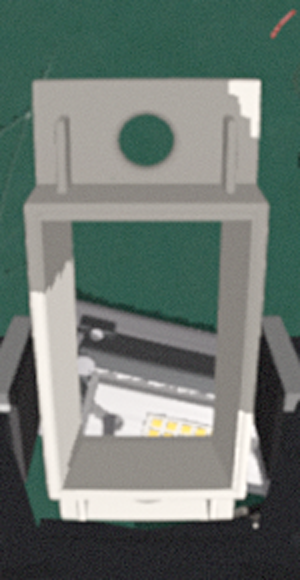

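Reflector held, with the front hole at (283,169). Computing the offset, then moving over the body.

```bash
python3 - <<'E'
from h import *
import pickle
f,o=pickle.load(open("w12.pkl","rb"))
c=dark(f,(283,169),14)
T=o["tcp_pos"];R=Ro.from_rotvec(o["orientation"]).as_matrix()
print(((plane(f,[(283,169.5)],T[2])-T)@R*1000).round(1))
E
python3 -m handwheel '3 20 0 0 0 -10 40; 6 40 0 0 0 -20 40; 9 60 0 0 0 -30 40; 12 80 0 0 0 -40 40; 16 105 0 0 0 -50 40; 20 130 0 0 0 -60 40; 24 150 0 0 0 -70 40; 25.7 162 0 0 0 -75.1 40; 25.7 162 0 0 0 -75.1 40; 25.7 162 50 0 0 -75.1 40; 25.7 162 100 0 0 -75.1 40; 25.7 162 107 0 0 -75.1 40'
python3 -m handwheel '0 0 0 0 0 0 40; 0 0 0 0 0 0 40; 0 0 0 0 0 0 40'
python3 - <<'E'
from h import *
import pickle
o=st(); f=grab("wrist"); crop(f,"w13",210,100,150,290,2); pickle.dump((f,o),open("w13.pkl","wb"))
E
```

```text
blob 13 [8 4] [280.9 170.6]
[[  1.2 -50.7   0. ]]
clock: 16.73
tcp_pos: [0.6142, 0.103, 0.1128]
orientation: [-0.551, -3.085, 0.006]
contact_force: [0.0, -0.5, 0.6]
grip_width: 0.0493
clock: 17.1
tcp_pos: [0.6192, 0.1038, 0.1186]
orientation: [0.549, 3.091, 0.002]
contact_force: [0.4, -0.1, -0.3]
grip_width: 0.0492
t 17.1 tcp [0.6192 0.1038 0.1186] xyaw 159.84 z [ 0.003  0.001 -1.   ] F [ 0.4 -0.1 -0.3] w 0.0492
```

View pics/w13.png

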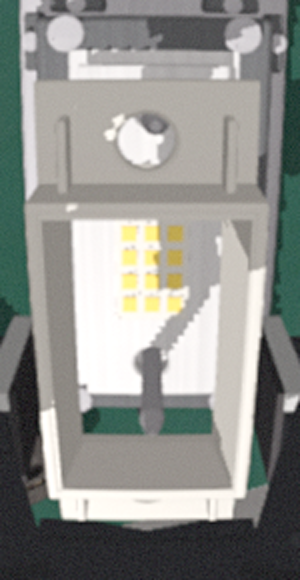

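Through the front hole the stud tip shows at crop (155,123), and the rear stud tip shows through the aperture at (152,420). Computing both in the tool frame.

```bash
python3 - <<'E'
from h import *
import pickle
f,o=pickle.load(open("w13.pkl","rb"))
T=o["tcp_pos"];R=Ro.from_rotvec(o["orientation"]).as_matrix()
C=lambda x,y:(210+x/2,100+y/2)
t=plane(f,[C(155,123),C(152,421)],.096); print("tips",((t-T)@R*1000).round(1),"mid",t.mean(0))
print("hole",((plane(f,[C(147,139)],T[2])-T)@R*1000).round(1))
# foot plate ends/edges
print("front corners",((plane(f,[C(35,82),C(260,82)],T[2])-T)@R*1000).round(1))
print("box top corners",((plane(f,[C(25,203),C(269,204),C(47,492),C(249,490)],T[2]+.017)-T)@R*1000).round(1))
crop(f,"w13z",265,145,40,40,14)
E
```

```text
tips [[  2.  -50.1  22.5]
 [  1.6  40.3  22.7]] mid [0.61584776 0.0998889  0.096     ]
hole [[ -0.1 -50.1  -0.1]]
front corners [[-24.6 -63.   -0.1]
 [ 24.7 -63.1  -0.2]]
box top corners [[-24.7 -40.3 -17. ]
 [ 24.6 -40.1 -17.1]
 [-25.2  35.2 -16.9]
 [ 25.6  34.5 -17. ]]
```

View pics/w13z.png

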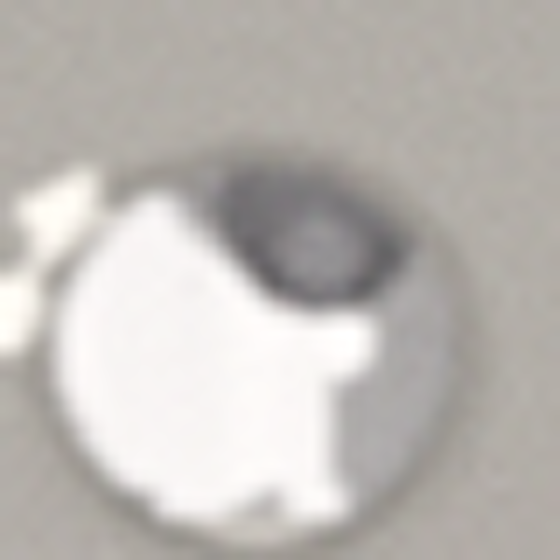

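```bash
python3 - <<'E'
from h import *
o=st(); go([.6177,.1054,.102],159.9)
E
```

```text
t 17.15 tcp [0.6189 0.1038 0.1183] xyaw 159.84 z [ 0.002  0.001 -1.   ] F [-0.1 -0.8 -0.7] w 0.0495
shift [ 1.7  1.1 16.3] turn [ 0.09  0.11 -0.06] nrows 0.2621545810242923 0.014074120402128474
```

```bash
python3 -m handwheel '0 2 5 0 0 0 40; 0 2 13 0 0 0 40; 0 2 13 0 0 0 40; 0 2 13 0 0 0 40; 0 2 13 0 0 0 40; 0 2 13 0 0 0 40'
python3 - <<'E'
from h import *
import pickle
o=st(); f=grab("wrist"); crop(f,"w14",265,145,40,40,14);crop(f,"w14b",210,100,150,290,2); pickle.dump((f,o),open("w14.pkl","wb"))
E
```

```text
clock: 17.9
tcp_pos: [0.6189, 0.1055, 0.1039]
orientation: [0.549, 3.093, 0.0]
contact_force: [-0.3, -0.3, -0.7]
grip_width: 0.0491
t 17.9 tcp [0.6189 0.1055 0.1039] xyaw 159.85 z [ 0.  0. -1.] F [-0.3 -0.3 -0.7] w 0.0491
```

View pics/w14.png

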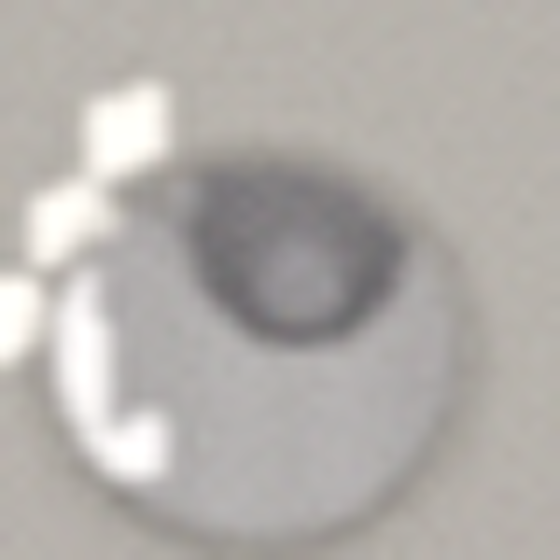

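View pics/w14b.png

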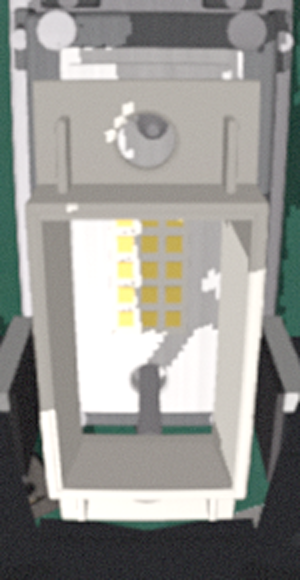

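```bash
python3 - <<'E'
from h import *
import pickle
f,o=pickle.load(open("w14.pkl","rb"))
T=o["tcp_pos"];R=Ro.from_rotvec(o["orientation"]).as_matrix()
k=lambda x,y:(265+x/14,145+y/14)
print(((plane(f,[k(300,270)],.096)-T)@R*1000).round(1), ((plane(f,[k(262,350)],T[2])-T)@R*1000).round(1))
C=lambda x,y:(210+x/2,100+y/2)
print("rear base",((plane(f,[C(149,370)],.046)-T)@R*1000).round(1))
E
```

```text
[[  1.3 -51.1   7.9]] [[  0.  -49.9  -0. ]]
rear base [[ 0.8 43.  58. ]]
```

```bash
python3 -m handwheel '1 -1 0 0 0 0 40; 1 -1 5 0 0 0 40; 1 -1 10 0 0 0 40; 1 -1 17 0 0 0 40; 1 -1 17 0 0 0 40; 1 -1 17 0 0 0 40'
python3 - <<'E'
from h import *
import pickle
o=st(); f=grab("wrist"); crop(f,"w15b",210,100,150,290,2); pickle.dump((f,o),open("w15.pkl","wb"))
E
```

```text
clock: 18.7
tcp_pos: [0.6175, 0.1048, 0.0867]
orientation: [-0.55, -3.093, 0.0]
contact_force: [0.2, -0.3, 0.3]
grip_width: 0.0492
t 18.7 tcp [0.6175 0.1048 0.0867] xyaw 159.85 z [-0. -0. -1.] F [ 0.2 -0.3  0.3] w 0.0492
```

View pics/w15b.png

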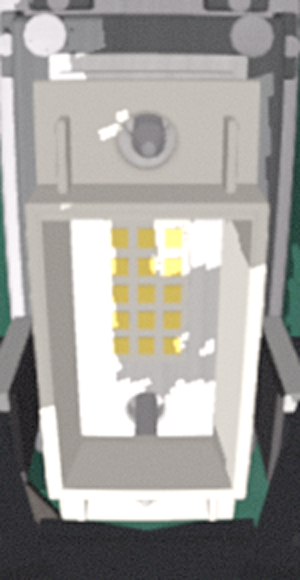

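Front stud is centred in its hole and there is no contact force. Descending.

```bash
python3 -m handwheel '0 0 8 0 0 0 40; 0 0 16 0 0 0 40; 0 0 24 0 0 0 40; 0 0 30 0 0 0 40; 0 0 34 0 0 0 40; 0 0 35 0 0 0 40; 0 0 35 0 0 0 40'
python3 - <<'E'
from h import *
import pickle
o=st(); f=grab("wrist"); crop(f,"w16b",210,100,150,290,2); pickle.dump((f,o),open("w16.pkl","wb"))
E
```

```text
clock: 19.62
tcp_pos: [0.6176, 0.1049, 0.0519]
orientation: [0.549, 3.093, 0.0]
contact_force: [-0.4, -0.3, -1.5]
grip_width: 0.0491
t 19.62 tcp [0.6176 0.1049 0.0519] xyaw 159.85 z [ 0.  0. -1.] F [-0.4 -0.3 -1.5] w 0.0491
```

View pics/w16b.png

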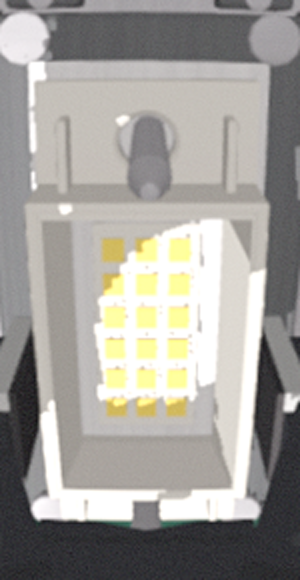

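Both studs are through. Lowering the last millimetre, releasing and lifting.

```bash
python3 -m handwheel '0 0 1.5 0 0 0 40; 0 0 1.5 0 0 0 40; 0 0 1.5 0 0 0 55; 0 0 1.5 0 0 0 70; 0 0 1.5 0 0 0 75; 0 0 -30 0 0 0 80; 0 0 -80 0 0 0 85; 0 0 -130 0 0 0 85; 0 0 -190 0 0 0 85; 0 0 -190 0 0 0 85; 0 0 -190 0 0 0 85' 
python3 - <<'E'
from h import *
import pickle
o=st(); f=grab("wrist"); cv2.imwrite("pics/w17.png",f["pixels"][:,:,::-1]); pickle.dump((f,o),open("w17.pkl","wb"))
go([.418,.2245,.16],74.9)
E
```

```text
clock: 21.05
tcp_pos: [0.6171, 0.105, 0.2414]
orientation: [-0.549, -3.093, -0.0]
contact_force: [-0.3, -0.5, -1.2]
grip_width: 0.0852
t 21.05 tcp [0.6171 0.105  0.2414] xyaw 159.86 z [-0.  0. -1.] F [-0.3 -0.5 -1.2] w 0.0852
shift [227.5  44.   80.9] turn [-1.300e-01 -4.000e-02  8.496e+01] nrows 3.9263513271131734 7.94037291191388
```

View pics/w17.png

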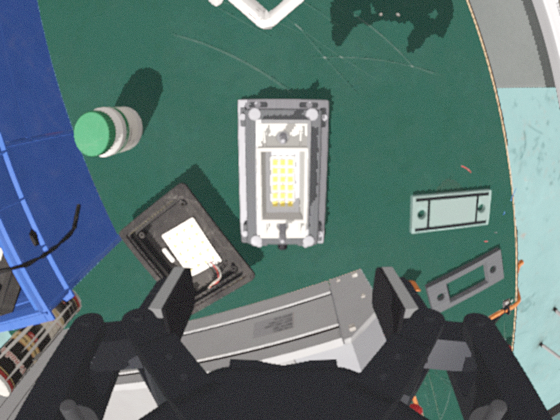

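Reflector seated on the studs at (284,180). On to the glass.

```bash
python3 -m handwheel '25 5 0 0 0 10 85; 50 10 10 0 0 20 85; 75 15 20 0 0 30 85; 105 20 30 0 0 40 85; 135 26 40 0 0 50 85; 165 32 50 0 0 60 85; 195 38 60 0 0 70 85; 220 42 70 0 0 80 85; 227.5 44 80 0 0 85 85; 227.5 44 80 0 0 85 85; 227.5 44 80 0 0 85 85; 227.5 44 80 0 0 85 85'
python3 -m handwheel '0 0 0 0 0 0 85; 0 0 0 0 0 0 85'
python3 - <<'E'
from h import *
import pickle
o=st(); f=grab("wrist"); cv2.imwrite("pics/w18.png",f["pixels"][:,:,::-1]); pickle.dump((f,o),open("w18.pkl","wb"))
E
```

```text
clock: 22.6
tcp_pos: [0.4197, 0.2242, 0.162]
orientation: [2.495, 1.909, 0.001]
contact_force: [0.5, -0.4, -0.6]
grip_width: 0.0849
clock: 22.85
tcp_pos: [0.4193, 0.2245, 0.162]
orientation: [-2.495, -1.909, -0.001]
contact_force: [-0.4, -0.2, -0.6]
grip_width: 0.0851
t 22.85 tcp [0.4193 0.2245 0.162 ] xyaw 74.84 z [ 0.  0. -1.] F [-0.4 -0.2 -0.6] w 0.0851
```

View pics/w18.png

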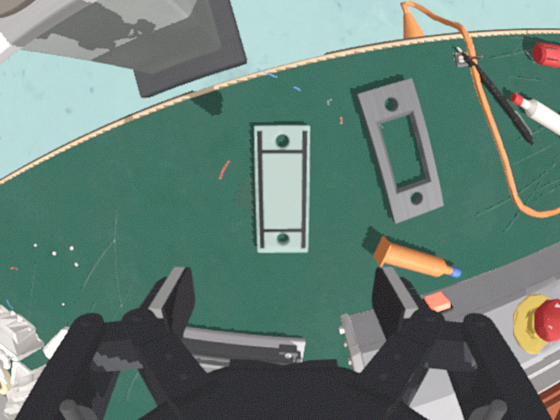

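```bash
python3 - <<'E'
from h import *
import pickle
f,o=pickle.load(open("w18.pkl","rb"))
m,y=holes(f,(283,141),(283,238),.006)
go([m[0],m[1],.002],y-90,o)
f["pixels"].shape
m,y=holes(f,(391,104),(416,198),.007)
E
```

```text
blob 115 [12 12] [282.3 140.6]
  blob 68 [10  9] [282.6 238. ]
holes [[0.3722, 0.2382, 0.006], [0.4645, 0.2135, 0.006]] mid [0.4183 0.2258 0.006 ] dist 0.0955 yaw 165.02
shift [  1.   -1.3 160. ] turn [ 0.01 -0.02 -0.18] nrows 2.5596322899928468 0.01734180748695962
  blob 120 [13 13] [391.2 104.2]
  blob 110 [11 13] [416.1 197.8]
holes [[0.3629, 0.3456, 0.007], [0.4588, 0.3538, 0.007]] mid [0.4109 0.3497 0.007 ] dist 0.0962 yaw 4.87
```

```bash
python3 -m handwheel '1 -1 50 0 0 0 85; 1 -1 100 0 0 0 85; 1 -1 140 0 0 0 85; 1 -1 157 0 0 0 70; 1 -1 160 0 0 0 60; 1 -1 160 0 0 0 40; 1 -1 160 0 0 0 40; 1 -1 160 0 0 0 40; 1 -1 160 0 0 0 40; 1 -1 160 0 0 0 40' 35
python3 -m handwheel '0 0 -20 0 0 0 40; 0 0 -70 0 0 0 40; 0 0 -130 0 0 0 40; 0 0 -180 0 0 0 40; 0 0 -230 0 0 0 40; 0 0 -230 0 0 0 40; 0 0 -230 0 0 0 40'
python3 - <<'E'
from h import *
import pickle
o=st(); f=grab("wrist"); crop(f,"w19",210,130,150,235,2.5); pickle.dump((f,o),open("w19.pkl","wb"))
go([.6172,.1041,.23],159.9)
E
```

```text
clock: 24.15
tcp_pos: [0.4191, 0.2264, 0.0028]
orientation: [-2.494, -1.909, -0.003]
contact_force: [-0.6, 0.2, 8.1]
grip_width: 0.0481
clock: 25.02
tcp_pos: [0.4177, 0.2257, 0.2313]
orientation: [-2.494, -1.909, 0.001]
contact_force: [-0.2, -1.0, -2.3]
grip_width: 0.0479
t 25.02 tcp [0.4177 0.2257 0.2313] xyaw 74.88 z [-0.001  0.    -1.   ] F [-0.2 -1.  -2.3] w 0.0479
shift [-65.  224.6   0.5] turn [-1.200e-01  1.000e-02 -8.503e+01] nrows 3.7403054427743196 7.9466177195277625
```

View pics/w19.png

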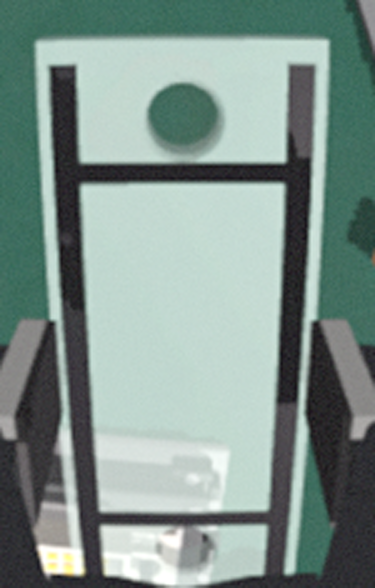

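```bash
python3 - <<'E'
from h import *
import pickle
f,o=pickle.load(open("w19.pkl","rb"))
T=o["tcp_pos"];R=Ro.from_rotvec(o["orientation"]).as_matrix()
print(((plane(f,[(283.6,176.4),(284,348)],T[2]+.005)-T)@R*1000).round(1))
E
python3 -m handwheel '-8 25 0 0 0 -10 40; -16 50 0 0 0 -20 40; -24 80 0 0 0 -30 40; -32 110 0 0 0 -40 40; -40 140 0 0 0 -50 40; -48 170 0 0 0 -60 40; -56 200 0 0 0 -70 40; -65 224.5 0 0 0 -80 40; -65 224.5 0 0 0 -85 40; -65 224.5 40 0 0 -85 40; -65 224.5 90 0 0 -85 40; -65 224.5 114 0 0 -85 40'
python3 -m handwheel '0 0 0 0 0 0 40; 0 0 0 0 0 0 40; 0 0 0 0 0 0 40; 0 0 0 0 0 0 40; 0 0 0 0 0 0 40'
python3 - <<'E'
from h import *
import pickle
o=st(); f=grab("wrist"); crop(f,"w20",210,130,150,235,2.5); pickle.dump((f,o),open("w20.pkl","wb"))
E
```

```text
[[  1.6 -48.8  -5. ]
 [  1.9  45.6  -5. ]]
clock: 26.58
tcp_pos: [0.6149, 0.1036, 0.1126]
orientation: [-0.549, -3.086, 0.005]
contact_force: [0.0, -0.6, -0.0]
grip_width: 0.048
clock: 27.2
tcp_pos: [0.6183, 0.1045, 0.1184]
orientation: [0.549, 3.092, 0.001]
contact_force: [0.2, 0.1, -0.9]
grip_width: 0.0483
t 27.2 tcp [0.6183 0.1045 0.1184] xyaw 159.86 z [ 0.001  0.    -1.   ] F [ 0.2  0.1 -0.9] w 0.0483
```

View pics/w20.png

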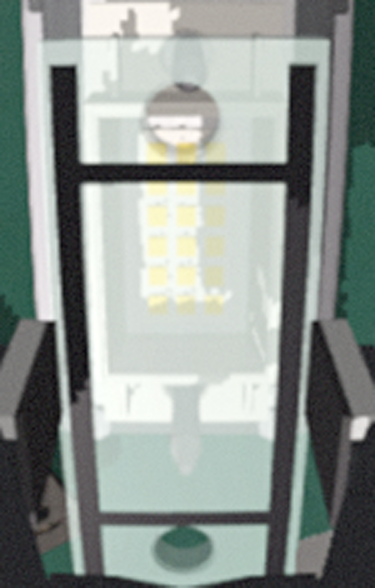

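Both studs are visible through the glass: front tip at about (186,82), rear tip at (185,470). Holes are at (182,116) and (183,549).

```bash
python3 - <<'E'
from h import *
import pickle
f,o=pickle.load(open("w20.pkl","rb"))
T=o["tcp_pos"];R=Ro.from_rotvec(o["orientation"]).as_matrix()
C=lambda x,y:(210+x/2.5,130+y/2.5)
print("tips",((plane(f,[C(186,80),C(185,468)],.096)-T)@R*1000).round(1))
print("holes",((plane(f,[C(182,116),C(183,546)],T[2]+.005)-T)@R*1000).round(1))
crop(f,"w20z",260,140,50,45,12)
E
```

```text
tips [[  0.4 -49.8  22.4]
 [  0.4  45.3  22.4]]
holes [[ -0.4 -48.   -5. ]
 [ -0.1  46.9  -5. ]]
```

View pics/w20z.png

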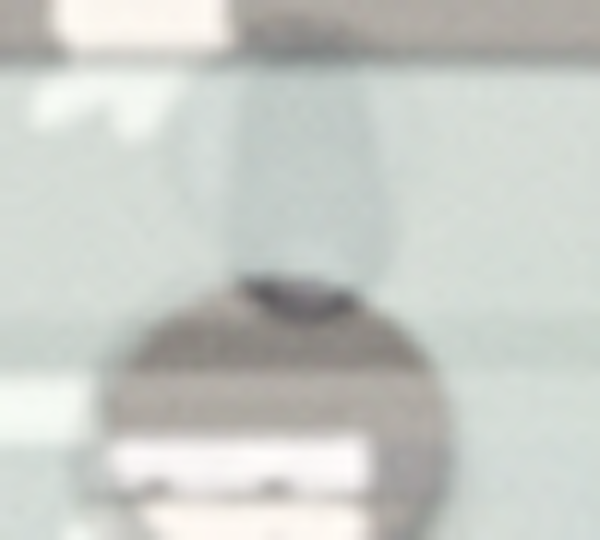

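```bash
python3 -m handwheel '0 -0.4 0 0 0 0 40; 0 -0.4 6 0 0 0 40; 0 -0.4 12 0 0 0 40; 0 -0.4 18 0 0 0 40; 0 -0.4 24 0 0 0 40; 0 -0.4 27 0 0 0 40; 0 -0.4 27 0 0 0 40'
python3 - <<'E'
from h import *
import pickle
o=st(); f=grab("wrist"); crop(f,"w21",210,130,150,235,2.5); pickle.dump((f,o),open("w21.pkl","wb"))
E
```

```text
clock: 28.12
tcp_pos: [0.6178, 0.1039, 0.0905]
orientation: [-0.549, -3.093, 0.0]
contact_force: [0.0, -0.2, -0.9]
grip_width: 0.0481
t 28.12 tcp [0.6178 0.1039 0.0905] xyaw 159.85 z [-0. -0. -1.] F [ 0.  -0.2 -0.9] w 0.0481
```

View pics/w21.png

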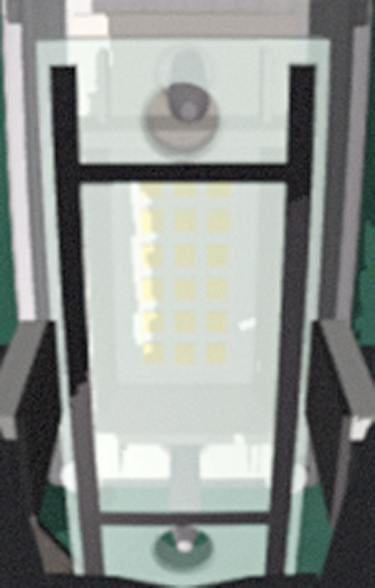

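```bash
python3 - <<'E'
from h import *
import pickle
f,o=pickle.load(open("w21.pkl","rb"))
T=o["tcp_pos"];R=Ro.from_rotvec(o["orientation"]).as_matrix()
C=lambda x,y:(210+x/2.5,130+y/2.5)
print("tips",((plane(f,[C(188,103),C(184,545)],.096)-T)@R*1000).round(1))
print("holes",((plane(f,[C(182,117),C(183,549)],T[2]+.005)-T)@R*1000).round(1))
E
```

```text
tips [[  0.7 -50.3  -5.5]
 [  0.1  46.2  -5.5]]
holes [[ -0.4 -47.8  -5. ]
 [ -0.1  47.9  -5. ]]
```

Shift of about +0.7 x, −2 y needed. Applying it and checking before going further.

```bash
python3 -m handwheel '0.6 -2 0 0 0 0.3 40; 0.6 -2 0 0 0 0.3 40; 0.6 -2 3 0 0 0.3 40; 0.6 -2 5 0 0 0.3 40; 0.6 -2 5 0 0 0.3 40'
python3 - <<'E'
from h import *
import pickle
o=st(); f=grab("wrist"); crop(f,"w22",210,130,150,235,2.5); pickle.dump((f,o),open("w22.pkl","wb"))
E
```

```text
clock: 28.8
tcp_pos: [0.6165, 0.1024, 0.0855]
orientation: [-0.557, -3.091, 0.0]
contact_force: [-0.4, -0.2, -1.2]
grip_width: 0.048
t 28.8 tcp [0.6165 0.1024 0.0855] xyaw 159.56 z [-0. -0. -1.] F [-0.4 -0.2 -1.2] w 0.048
```

View pics/w22.png

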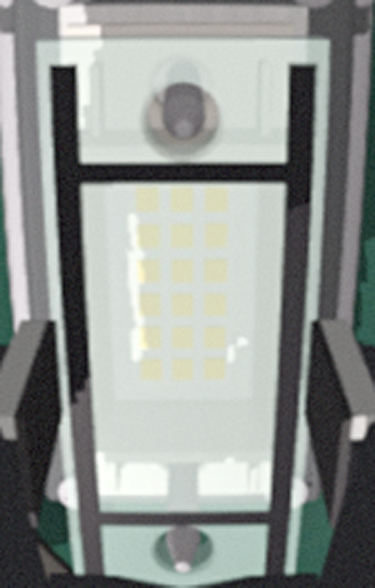

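```bash
python3 - <<'E'
from h import *
import pickle
f,o=pickle.load(open("w22.pkl","rb"))
T=o["tcp_pos"];R=Ro.from_rotvec(o["orientation"]).as_matrix()
C=lambda x,y:(210+x/2.5,130+y/2.5)
print("tips",((plane(f,[C(184,126),C(182,567)],.096)-T)@R*1000).round(1))
print("holes",((plane(f,[C(182,117),C(183,549)],T[2]+.005)-T)@R*1000).round(1))
E
```

```text
tips [[ -0.  -47.5 -10.5]
 [ -0.3  48.2 -10.5]]
holes [[ -0.3 -47.8  -5. ]
 [ -0.1  47.8  -5. ]]
```

Centred within 0.5 mm. Descending to just above the reflector, then checking.

```bash
python3 -m handwheel '0 0 5 0 0 0 40; 0 0 10 0 0 0 40; 0 0 13.5 0 0 0 40; 0 0 13.5 0 0 0 40; 0 0 13.5 0 0 0 40'
python3 - <<'E'
from h import *
import pickle
o=st(); f=grab("wrist"); crop(f,"w23",210,130,150,235,2.5); g=grab("scene"); crop(g,"s23",210,120,140,105,5.6)
E
```

```text
clock: 29.48
tcp_pos: [0.6168, 0.1023, 0.0723]
orientation: [0.558, 3.092, 0.0]
contact_force: [-0.1, -0.6, -1.4]
grip_width: 0.0483
t 29.48 tcp [0.6168 0.1023 0.0723] xyaw 159.55 z [ 0.  0. -1.] F [-0.1 -0.6 -1.4] w 0.0483
```

View pics/w23.png

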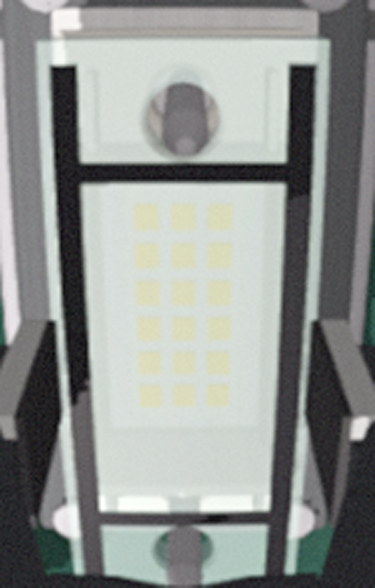

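View pics/s23.png

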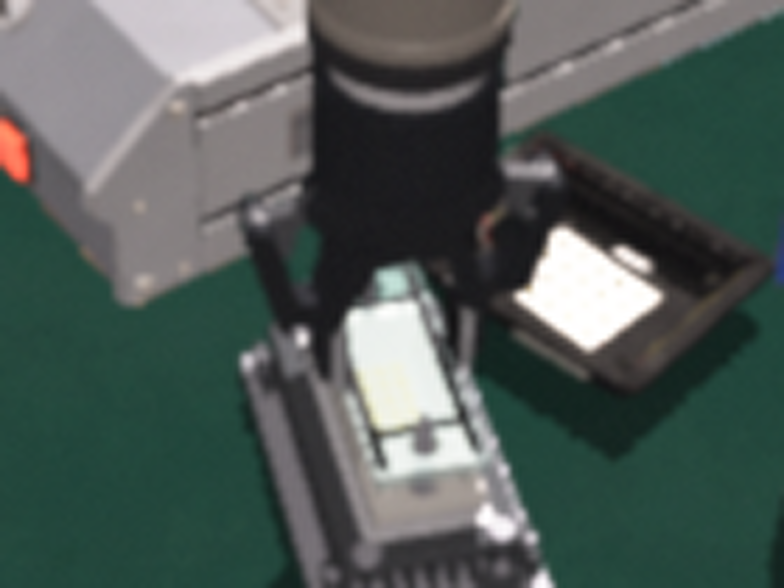

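```bash
python3 -m handwheel '0 0 1 0 0 0 40; 0 0 1.2 0 0 0 40; 0 0 1.2 0 0 0 40; 0 0 1.2 0 0 0 55; 0 0 1.2 0 0 0 70; 0 0 1.2 0 0 0 75; 0 0 -30 0 0 0 80; 0 0 -80 0 0 0 85; 0 0 -130 0 0 0 85; 0 0 -170 0 0 0 85; 0 0 -170 0 0 0 85; 0 0 -170 0 0 0 85' 
python3 - <<'E'
from h import *
import pickle
o=st(); f=grab("wrist"); cv2.imwrite("pics/w24.png",f["pixels"][:,:,::-1]); pickle.dump((f,o),open("w24.pkl","wb"))
go([.4109,.3497,.16],94.9)
E
```

```text
clock: 31.08
tcp_pos: [0.6162, 0.1024, 0.2417]
orientation: [-0.557, -3.091, 0.0]
contact_force: [-0.9, 1.2, -1.4]
grip_width: 0.0851
t 31.07 tcp [0.6162 0.1024 0.2417] xyaw 159.56 z [-0.001  0.    -1.   ] F [-0.9  1.2 -1.4] w 0.0851
shift [278.3 160.3  81.4] turn [-1.200e-01 -6.000e-02  6.466e+01] nrows 5.300634259567037 6.043206230166297
```

View pics/w24.png

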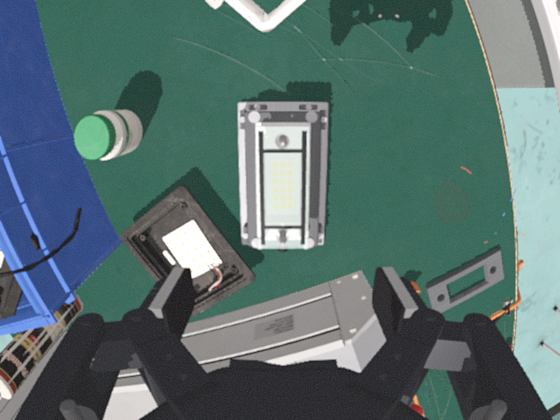

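Glass seated at (283,185). Now the frame.

```bash
python3 -m handwheel '30 17 0 0 0 10 85; 65 38 5 0 0 20 85; 100 58 10 0 0 30 85; 140 80 20 0 0 40 85; 180 104 30 0 0 50 85; 220 128 45 0 0 60 85; 255 148 60 0 0 64.7 85; 278 160 81 0 0 64.7 85; 278 160 81 0 0 64.7 85; 278 160 81 0 0 64.7 85; 278 160 81 0 0 64.7 85; 278 160 81 0 0 64.7 85'
python3 -m handwheel '0 0 0 0 0 0 85; 0 0 0 0 0 0 85'
python3 - <<'E'
from h import *
import pickle
o=st(); f=grab("wrist"); cv2.imwrite("pics/w25.png",f["pixels"][:,:,::-1]); pickle.dump((f,o),open("w25.pkl","wb"))
E
```

```text
clock: 32.62
tcp_pos: [0.413, 0.3487, 0.1618]
orientation: [2.127, 2.312, 0.001]
contact_force: [-0.5, 0.4, -0.3]
grip_width: 0.0852
clock: 32.88
tcp_pos: [0.4123, 0.3493, 0.1614]
orientation: [-2.126, -2.313, -0.0]
contact_force: [-0.7, 0.4, -0.1]
grip_width: 0.085
t 32.88 tcp [0.4123 0.3493 0.1614] xyaw 94.84 z [ 0.  0. -1.] F [-0.7  0.4 -0.1] w 0.085
```

View pics/w25.png

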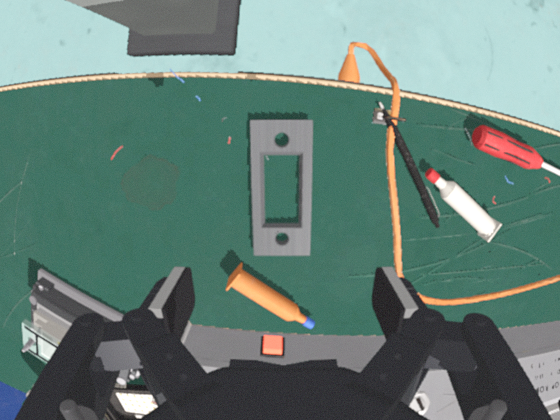

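```bash
python3 - <<'E'
from h import *
import pickle
f,o=pickle.load(open("w25.pkl","rb"))
m,y=holes(f,(282,139),(282,239),.007)
go([m[0],m[1],.002],y+90,o)
print(plane(f,[(232,275),(240,266)],.02))
E
```

```text
blob 117 [14 13] [281.8 140.3]
  blob 111 [13 12] [281.6 238.6]
holes [[0.3634, 0.3454, 0.007], [0.4591, 0.3532, 0.007]] mid [0.4113 0.3493 0.007 ] dist 0.096 yaw 4.71
shift [ 1.000e-01 -1.000e+00  1.594e+02] turn [ 0.01 -0.02  0.12] nrows 2.5511519826030535 0.011561277142165201
[[0.49751513 0.30673464 0.02      ]
 [0.48647205 0.31449091 0.02      ]]
```

```bash
python3 -m handwheel '0 -0.5 50 0 0 0 85; 0 -0.5 100 0 0 0 85; 0 -0.5 140 0 0 0 85; 0 -0.5 157 0 0 0 75; 0 -0.5 160 0 0 0 65; 0 -0.5 160 0 0 0 46; 0 -0.5 160 0 0 0 46; 0 -0.5 160 0 0 0 46; 0 -0.5 160 0 0 0 46; 0 -0.5 160 0 0 0 46' 45
python3 -m handwheel '0 0 -20 0 0 0 46; 0 0 -70 0 0 0 46; 0 0 -130 0 0 0 46; 0 0 -180 0 0 0 46; 0 0 -230 0 0 0 46; 0 0 -230 0 0 0 46; 0 0 -230 0 0 0 46'
python3 - <<'E'
from h import *
import pickle
o=st(); f=grab("wrist"); crop(f,"w26",205,120,160,245,2.4); pickle.dump((f,o),open("w26.pkl","wb"))
go([.617,.1035,.23],159.7)
E
```

```text
clock: 34.17
tcp_pos: [0.4122, 0.3501, 0.0024]
orientation: [-2.125, -2.313, -0.003]
contact_force: [-1.1, -0.2, 7.0]
grip_width: 0.0542
clock: 35.05
tcp_pos: [0.4109, 0.3489, 0.2313]
orientation: [-2.125, -2.313, 0.001]
contact_force: [-0.4, -0.2, -3.2]
grip_width: 0.0537
t 35.05 tcp [0.4109 0.3489 0.2313] xyaw 94.86 z [-0.001  0.    -1.   ] F [-0.4 -0.2 -3.2] w 0.0537
shift [-261.7  184.9    0.5] turn [ -0.12   0.   -64.84] nrows 5.12723561855535 6.060097508206139
```

View pics/w26.png

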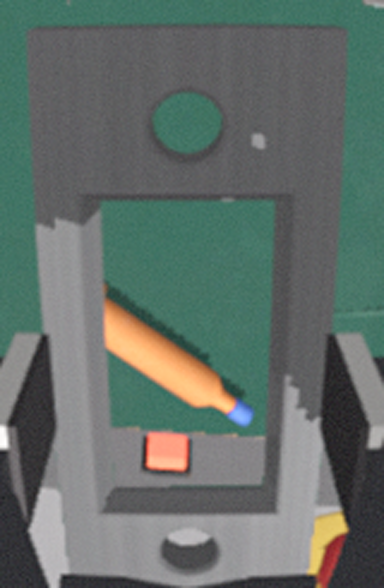

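```bash
python3 - <<'E'
from h import *
import pickle
f,o=pickle.load(open("w26.pkl","rb"))
T=o["tcp_pos"];R=Ro.from_rotvec(o["orientation"]).as_matrix()
print(((plane(f,[(282.9,170.8),(284.2,349)],T[2]+.0065)-T)@R*1000).round(1))
E
python3 -m handwheel '-32 23 0 0 0 -10 46; -72 50 0 0 0 -20 46; -112 80 0 0 0 -30 46; -152 107 0 0 0 -40 46; -192 135 0 0 0 -50 46; -230 163 0 0 0 -60 46; -262 185 0 0 0 -64.8 46; -262 185 0 0 0 -64.8 46; -262 185 20 0 0 -64.8 46; -262 185 70 0 0 -64.8 46; -262 185 114 0 0 -64.8 46; -262 185 114 0 0 -64.8 46'
python3 -m handwheel '0 0 0 0 0 0 46; 0 0 0 0 0 0 46; 0 0 0 0 0 0 46; 0 0 0 0 0 0 46; 0 0 0 0 0 0 46; 0 0 0 0 0 0 46; 0 0 0 0 0 0 46'
python3 - <<'E'
from h import *
import pickle
o=st(); f=grab("wrist"); crop(f,"w27",205,120,160,245,2.4); pickle.dump((f,o),open("w27.pkl","wb"))
E
```

```text
[[  1.  -51.2  -6.5]
 [  1.7  45.5  -6.5]]
clock: 36.6
tcp_pos: [0.6138, 0.1042, 0.1128]
orientation: [-0.553, -3.083, 0.006]
contact_force: [0.3, -0.1, -1.6]
grip_width: 0.0539
clock: 37.48
tcp_pos: [0.6181, 0.1039, 0.1172]
orientation: [-0.555, -3.092, 0.0]
contact_force: [-0.2, 0.2, -2.4]
grip_width: 0.0539
t 37.48 tcp [0.6181 0.1039 0.1172] xyaw 159.65 z [-0. -0. -1.] F [-0.2  0.2 -2.4] w 0.0539
```

View pics/w27.png

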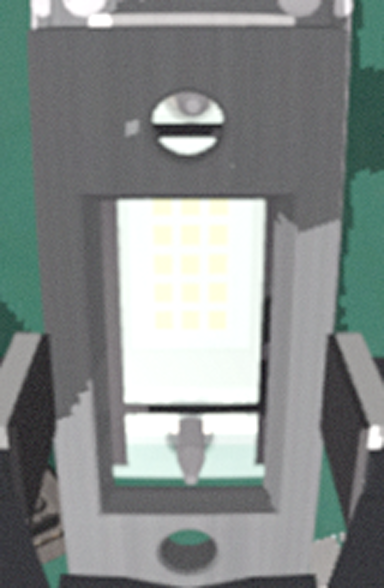

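Front stud tip shows through the hole at (193,104), hole centre (187,122). The rear tip is at (191,478) through the window and the rear hole at (188,550).

```bash
python3 - <<'E'
from h import *
import pickle
f,o=pickle.load(open("w27.pkl","rb"))
T=o["tcp_pos"];R=Ro.from_rotvec(o["orientation"]).as_matrix()
C=lambda x,y:(205+x/2.4,120+y/2.4)
print("tips",((plane(f,[C(193,104),C(191,479)],.096)-T)@R*1000).round(1))
print("holes",((plane(f,[C(187,122),C(188,550)],T[2]+.0075)-T)@R*1000).round(1))
E
```

```text
tips [[  1.  -49.3  21.2]
 [  0.7  46.3  21.2]]
holes [[ -0.3 -50.9  -7.5]
 [ -0.1  45.3  -7.5]]
```

```bash
python3 -m handwheel '0.8 1.2 0 0 0 0 46; 0.8 1.2 8 0 0 0 46; 0.8 1.2 16 0 0 0 46; 0.8 1.2 22 0 0 0 46; 0.8 1.2 26 0 0 0 46; 0.8 1.2 26 0 0 0 46; 0.8 1.2 26 0 0 0 46'
python3 - <<'E'
from h import *
import pickle
o=st(); f=grab("wrist"); crop(f,"w28",205,120,160,245,2.4); pickle.dump((f,o),open("w28.pkl","wb"))
E
```

```text
clock: 38.4
tcp_pos: [0.618, 0.1053, 0.0915]
orientation: [0.555, 3.092, 0.0]
contact_force: [-0.0, -0.5, -1.7]
grip_width: 0.0538
t 38.4 tcp [0.618  0.1053 0.0915] xyaw 159.65 z [ 0.  0. -1.] F [-0.  -0.5 -1.7] w 0.0538
```

View pics/w28.png

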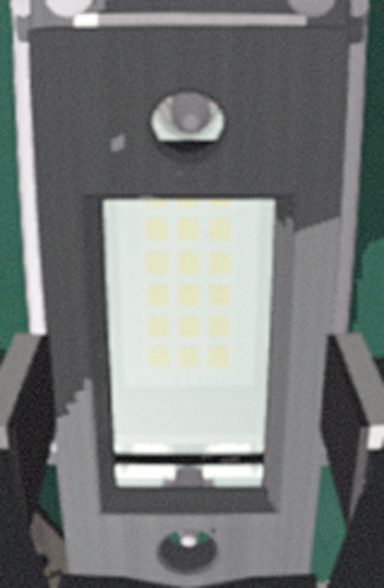

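```bash
python3 - <<'E'
from h import *
import pickle
f,o=pickle.load(open("w28.pkl","rb"))
T=o["tcp_pos"];R=Ro.from_rotvec(o["orientation"]).as_matrix()
C=lambda x,y:(205+x/2.4,120+y/2.4)
print("tips",((plane(f,[C(190,115),C(188,540)],.096)-T)@R*1000).round(1))
print("holes",((plane(f,[C(187,122),C(188,551)],T[2]+.0075)-T)@R*1000).round(1))
E
```

```text
tips [[  0.2 -51.6  -4.5]
 [ -0.   44.8  -4.5]]
holes [[ -0.3 -50.9  -7.5]
 [ -0.   45.6  -7.5]]
```

Both tips are inside their holes, off by about 0.8 mm in −y. Correcting and going down.

```bash
python3 -m handwheel '0.2 -0.7 0 0 0 0 46; 0.2 -0.7 4 0 0 0 46; 0.2 -0.7 8 0 0 0 46; 0.2 -0.7 11 0 0 0 46; 0.2 -0.7 11 0 0 0 46; 0.2 -0.7 11 0 0 0 46'
python3 - <<'E'
from h import *
import pickle
o=st(); f=grab("wrist"); crop(f,"w29",205,120,160,245,2.4); pickle.dump((f,o),open("w29.pkl","wb"))
E
```

```text
clock: 39.2
tcp_pos: [0.6174, 0.1047, 0.0803]
orientation: [0.555, 3.092, 0.0]
contact_force: [-0.8, 0.2, -2.0]
grip_width: 0.0539
t 39.2 tcp [0.6174 0.1047 0.0803] xyaw 159.65 z [ 0.  0. -1.] F [-0.8  0.2 -2. ] w 0.0539
```

View pics/w29.png

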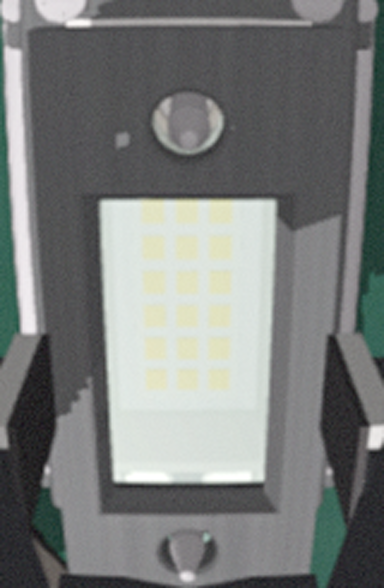

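Studs centred in both holes, frame about 2 mm above the glass. Seating and releasing.

```bash
python3 -m handwheel '0 0 1.5 0 0 0 46; 0 0 2.5 0 0 0 46; 0 0 2.5 0 0 0 46; 0 0 2.5 0 0 0 60; 0 0 2.5 0 0 0 72; 0 0 2.5 0 0 0 78; 0 0 -30 0 0 0 82; 0 0 -80 0 0 0 85; 0 0 -130 0 0 0 85; 0 0 -160 0 0 0 85; 0 0 -160 0 0 0 85; 0 0 -160 0 0 0 85' 
python3 - <<'E'
from h import *
import pickle
o=st(); f=grab("wrist"); g=grab("scene"); s=grab("side"); crop(f,"w30",215,90,130,165,3.6); crop(g,"s30",210,120,140,105,5.6); pickle.dump((f,g,s,o),open("w30.pkl","wb")); cv2.imwrite("pics/w30f.png",f["pixels"][:,:,::-1])
E
```

```text
clock: 40.75
tcp_pos: [0.6167, 0.1048, 0.2394]
orientation: [-0.554, -3.091, 0.001]
contact_force: [-0.3, 0.3, -0.5]
grip_width: 0.085
t 40.75 tcp [0.6167 0.1048 0.2394] xyaw 159.66 z [-0.001 -0.    -1.   ] F [-0.3  0.3 -0.5] w 0.085
```

View pics/w30.png

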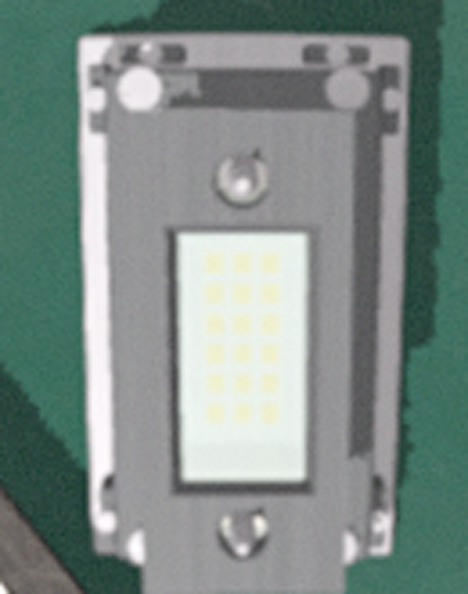

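View pics/s30.png

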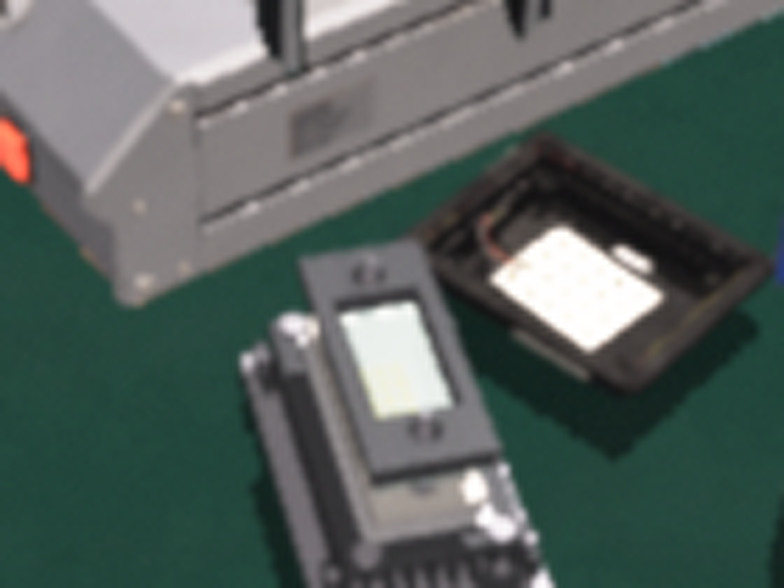

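The frame lies over both studs. A quick height and flatness check from hole spacing and from edge corners before handing in.

```bash
python3 - <<'E'
from h import *
import pickle
f,g,s,o=pickle.load(open("w30.pkl","rb"))
C=lambda x,y:(215+x/3.6,90+y/3.6)
p=plane(f,[C(174,230),C(312,230),C(176,488),C(314,488)],.086)  # window corners 72x38
print("window",[np.linalg.norm(p[i]-p[j]).round(4) for i,j in((0,1),(2,3),(0,2),(1,3))],p.mean(0).round(4))
G=lambda x,y:(210+x/5.6,120+y/5.6)
q=plane(g,[G(300,258),G(416,240),G(498,460),G(374,478)],.086)
print("scene frame",[np.linalg.norm(q[i]-q[j]).round(4) for i,j in((0,1),(2,3),(1,2),(0,3))],q.mean(0).round(4))
d=q[1]+q[0]-q[2]-q[3]; print(np.degrees(np.arctan2(d[1],d[0])))
# studs' visible tips
t=plane(f,[C(241,186),C(242,550)],.096); print("tips",t.mean(0).round(4),np.linalg.norm(t[0]-t[1]))
f0=pickle.load(open("scene0.pkl","rb"))
print(np.abs(f0["pixels"][330:420,250:330].astype(int)-g["pixels"][330:420,250:330]).mean(),np.abs(f0["pixels"][180:220,345:385].astype(int)-g["pixels"][180:220,345:385]).mean(),np.abs(f0["pixels"][145:180,190:220].astype(int)-g["pixels"][145:180,190:220]).mean())
E
```

```text
window [np.float64(0.035), np.float64(0.0371), np.float64(0.0695), np.float64(0.0696)] [0.6165 0.1034 0.086 ]
scene frame [np.float64(0.0538), np.float64(0.0528), np.float64(0.1365), np.float64(0.1347)] [0.6139 0.0973 0.086 ]
69.187728140505
tips [0.6174 0.1039 0.096 ] 0.09552673976302144
6.49574074074074 8.269375 6.620317460317461
```

```bash
python3 - <<'E'
from h import *
from bench import workorder
st(); print(workorder.hand_in())
E
```

```text
t 40.9 tcp [0.6165 0.1047 0.2388] xyaw 159.66 z [-0.002 -0.001 -1.   ] F [-0.2 -1.   0.4] w 0.0851
the job is handed in; nothing more can be done
None
```

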